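# Gauge the depth of a saddle-rack foot's blind bore

## Robot

A 6-joint arm with a two-finger parallel gripper is mounted at the origin on the work surface. World frame = base frame: x ahead of the robot, y to its left, z up, the work surface at z = 0. Lengths are in mm, angles in degrees, forces in N, time in s.
With the tool pointing down it reaches from about 425 to 950 mm from the base axis. Payload 3.5 kg.
Tool frame: the origin (TCP) lies at the very end of the fingers, on their centre line; the grasp point (between the pads) lies arm.grip_depth behind it (arm.grip_depth is the distance from the TCP to the grasp point, in mm); z points along the fingers, x is the direction in which the jaws open and shut, and the axes are right-handed (so a half turn about z gives the same grasp; the last joint's range is limited). The gripper opens to 85 mm and grips with 20 to 120 N. Pads are 22 mm wide; open, the fingers measure 114 mm over their backs; the gripper's body (76 mm by 85 mm) begins 54 mm behind the grasp point. The pads swing forward as they close: fully open they stand 13 mm farther back than shut.
Start: joints at [63.827, 16.404, 90.338, -0, 73.258, -8.594], TCP at [203.82, 643.478, 231.325] pointing down, gripper open.
Joint ranges: [-158.93, 158.93], [-51.34, 127.21], [12.03, 142.37], [-87.48, 267.48], [13.55, 161.25], [-162.69, 162.69]. Speed limits (degrees/s): [159.86, 159.86, 180, 180, 180, 180].

## Interface

Orientations are given as a 3x3 rotation matrix whose columns are the frame's x, y, z axes.
In Python, from bench import arm gives the robot as it stands.
- The arm moves only by the shell command python3 -m creep 'ROWS' [FORCE]. ROWS is JSON, a list of rows, each an object with "dr": the turn, a rotation vector about the tool's x, y, z each as a share of 90 degrees, from -1 to 1, a list of three; "travel": the shift along the tool's x, y, z each as a share of 0.2 m, from -1 to 1, a list of three; "fingers": the closure, from 0 (fully open) to 1 (shut). A call has exactly 5 rows; each row is the pose to reach, as a shift and turn from the pose measured when the call began, along the tool's axes at that moment; what a row does not reach only later rows make up. A row lasts 1/12 s, in which the tool goes at most 41.7 mm and 7.16 degrees, less where a joint would pass 70% of its speed; a pose out of reach is approached as far as the arm can. A call with a number of a shift or a turn outside -1 to 1 is refused whole. A call with a gripper value outside its range is refused whole. The fingers move at their own pace and stop on an object; FORCE is the grip in N (left out, the last holds). Time passes only in rows, so rows that repeat a pose let the fingers close, or fill a call up. It gives the time, the measured TCP pose, the force and the opening at its end, in the units of the state.
- arm.sense(): the state, without advancing time (a new reading comes with each control period).
- arm.grab_frame(name): name is "scene" or "top" or "wrist"; returns (picture, depth): 400x640x3 uint8, red, green, blue; 400x640 float32, mm along the optical axis (not along the pixel's ray), 0 where there is no reading.
- arm.calibration(name): a dict with "fx", "fy", "cx", "cy" (pixels), "camera_from_world" (4x4, takes a point from world to camera coordinates); the wrist camera has in their place "mount" (4x4, takes a point from camera to tool coordinates, whose origin is the TCP and whose axes are the tool frame's). Camera axes: x right, y down, z forward; pixel columns grow to the right and rows downward; lengths in mm; the calibration is good to about 2 mm. A picture is of the moment at which its call begins: read the wrist's pose just before it. calibration takes no time and is no camera call.
- arm.sign_off(): hands the job in, once; it reports no verdict.
The state is a dict: "time_s": time; "q": joint angles; "qd": joint speeds; "joint_efforts": joint torques, N m; "eef_pos": TCP position; "eef_rot": TCP orientation; "force": force on the tool from outside, world axes, zero at the start; "moment": the same for the moment, N m; "gripper_width": finger opening in mm.
Only numpy, scipy, OpenCV 4.12 (cv2) and the standard library are available. Lean on these libraries where they do the work, as an engineer would, in place of code of your own. Each camera call takes 0.05 s, during which the arm holds its last target.

## Task

Find out how deep the blind bore in the steel saddle-rack foot is. Take the depth gauge out of its wooden stand and push it gently down the bore, past the drag of the grippers in the mouth, until its nose really bottoms out on the stop hidden inside; only then slide the gauge's collar down, gently, until it sits flat on the foot's rim, and leave the gauge standing there bottomed and marked. Leave the other things on the counter where they are.

Things in the scene. Friction and masses are not known exactly. Their poses are not given: they have to be found in the camera images.
- foot: saddle-rack post foot, dark steel, fixed: a 60 x 60 mm square block, 100 mm tall, on a 104 x 104 x 10 mm bolted base plate. Origin: centre of the underside, z up. In its flat top is one upright round blind bore, 15.5 mm wide, on the block's axis. It ends on a padded stop, unseen, at an unknown depth, 50 to 70 mm below the rim when fully home, different each time.
- bore_mouth (a point): centre of the bore's mouth, on the foot's top face (the rim, a 4 mm rubber facing with a 22 mm hole; gives 1 mm per 6 N), 100 mm above the counter. 12 mm below the rim two sprung nylon balls grip the gauge rod: up to 12 N while its taper passes, then a steady drag of 5 to 9 N; it does not fall when let go. Over 25 N of collar on rim is ramming.
- stand: wooden stand, 66 x 66 mm and 45 mm tall, fixed, with one upright hole 16 mm wide and 38 mm deep in which the gauge stands at the start, loosely. Origin: centre of the underside, z up.
- gauge: depth gauge: a plain steel rod 14 mm in diameter and 118 mm long (140 to 200 g with its collar), upright in the stand. Origin: the tip of its nose (lowest point), z along the rod to its top. The lowest 6 mm is a slim nose 8 mm wide, tapering to 14 mm at 20 mm. Only its bare top, 28 to 32 mm, stands out above the collar, to be gripped.
- gauge_tip (a point): the nose tip of the gauge (same as its origin). At the bore's bottom it first meets a soft cushion (3 mm of give, only 2 N), then, fully home, stiff rubber: about 10 N per mm, 2 mm of give, on top of the drag. Over 25 N of the nose on the stop is ramming.
- gauge_top (a point): centre of the gauge's top end, 118 mm above the tip
- collar_under (a point): centre of the collar's underside. The collar is an aluminium disc 56 mm in diameter, 10 mm thick, round the rod; it stays where it is left and slides along the rod under about 1.5 N. At the start its underside is 76 to 80 mm above the nose tip. It can be pushed down from above with the fingers on either side of the rod.
- collar (a joint): how far the collar has been slid down the rod, m: 0 = underside 80 mm above the tip, negative never, growing towards the tip (up to 0.05)
- jar: bystander: tall glass jar with a hinged steel lid, 110 mm wide, 235 mm tall; origin at the centre of the underside
- bowl: bystander: pink plastic feeding bowl, 170 mm wide, 60 mm tall; origin at the centre of the underside
- brush: bystander: black rubber curry brush, 115 x 65 mm, 51 mm tall with its handle; origin at the centre of the underside
- opener: bystander: flat chrome bottle opener, 145 mm long, 6 mm thick; origin in its shaft on the underside
- toy: bystander: grey hard plastic toy ball, 66 mm wide, with a flat underside; origin at the centre of the underside
- tin: bystander: round brass-coloured polish tin, 72 mm wide, 32 mm tall; origin at the centre of the underside
- pick: bystander: hoof pick, wooden handle and steel hook, 165 mm long, 14 mm tall; origin in its handle on the underside

How it is judged:
By the outcome, as a careful person would: the job done as asked, in the order asked, and still so for the second after the job is handed in, with the robot touching nothing.
It also fails if it takes over 54 s, if anything falls off the work surface, if the arm or the gripper's body presses on something with over 40 N, if the wrist force passes 120 N, or if a joint passes its speed limit or range.

## Working session

There is one attempt and no reset: what is moved stays moved. The work goes in short steps, Python scripts to look and compute and a shell command to move; the robot and the scene stay as the last step left them, time stands still between calls to the robot, and variables do not carry over. Pictures are saved under pics/ and viewed, and the job is handed in when it is done.

```bash
ls; mkdir -p pics; python3 - <<'E'
from bench import arm
import cv2,numpy as np
s=arm.sense(); print(s, arm.grip_depth)
for n in ["scene","top"]:
    p,d=arm.grab_frame(n); cv2.imwrite(f"pics/{n}0.png",p[:,:,::-1]); np.save(f"pics/{n}0d.npy",d); c=arm.calibration(n); print(n,c)
print(arm.calibration("wrist"))
E
```

```text
pics
{'time_s': 0.0, 'q': array([ 6.38294620e+01,  1.64544269e+01,  9.04227495e+01,  1.73812899e-03,
        7.32582491e+01, -8.59474982e+00]), 'qd': array([ 0.05675525,  0.02529771, -0.1002563 ,  0.018174  ,  0.07241877,
        0.04613262]), 'joint_efforts': array([ 1.17844385e-03, -4.05970752e+01, -2.92634082e+01, -4.64380662e-05,
        5.59118431e-03,  1.17551724e-05]), 'eef_pos': array([203.50495515, 642.90564111, 229.93624952]), 'eef_rot': array([[ 3.01974186e-01,  9.53315504e-01, -1.06853297e-03],
       [ 9.53313248e-01, -3.01975835e-01, -2.10850055e-03],
       [-2.33273740e-03, -3.81933900e-04, -9.99997206e-01]]), 'force': array([-0.48374912, -0.70993119, -0.48724201]), 'moment': array([ 0.02352202,  0.04623604, -0.03518163]), 'gripper_width': 85.5620658584845} 18.700000000000003
scene {'fx': 374.9625510059221, 'fy': 374.9625510059221, 'cx': 323.17045086075234, 'cy': 195.9096390591055, 'camera_from_world': array([[ 8.85417052e-01, -4.64773857e-01, -4.68028740e-03,
        -5.26248035e+02],
       [-2.94032985e-01, -5.52291907e-01, -7.80075800e-01,
         2.43925580e+02]
[... 400 characters left out ...]
9654809e-01,  1.56634499e-02, -1.42611412e-01,
         6.03619677e+02],
       [ 1.43045484e-01,  3.14052827e-02, -9.89217720e-01,
         8.89159243e+02],
       [ 0.00000000e+00,  0.00000000e+00,  0.00000000e+00,
         1.00000000e+00]])}
{'fx': 280.39670731584357, 'fy': 280.39670731584357, 'cx': 320.31705785176126, 'cy': 202.38242713614127, 'mount': array([[ 9.99999874e-01,  4.78994523e-04, -1.51975255e-04,
         8.56944060e-02],
       [-4.14323881e-04,  9.57012455e-01,  2.90046530e-01,
        -7.47932036e+01],
       [ 2.84372911e-04, -2.90046430e-01,  9.57012533e-01,
        -1.42821409e+02],
       [ 0.00000000e+00,  0.00000000e+00,  0.00000000e+00,
         1.00000000e+00]])}
```

View pics/scene0.png

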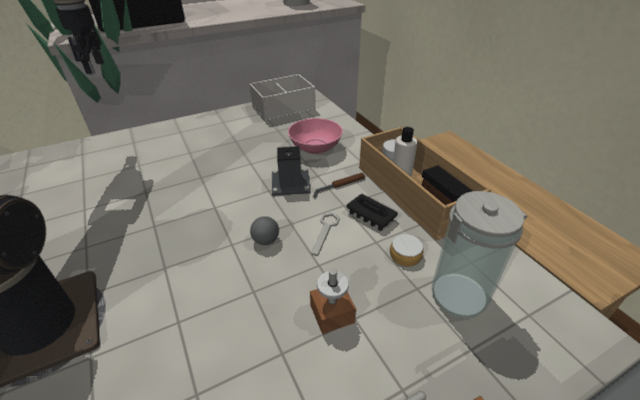

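View pics/top0.png

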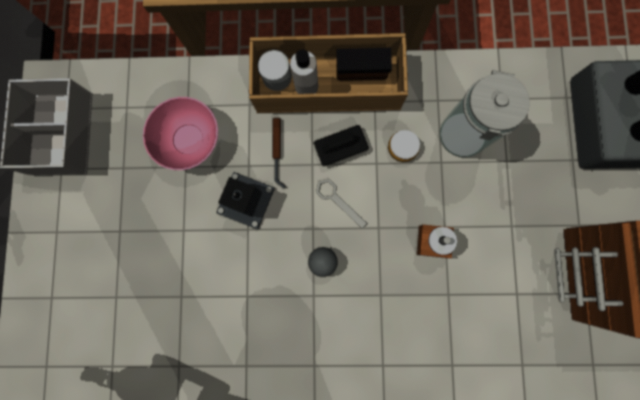

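```bash
cat > h.py <<'E'
import numpy as np,cv2
from bench import arm
def cloud(d,c,T=None):
    v,u=np.mgrid[:d.shape[0],:d.shape[1]]
    P=np.stack([(u-c['cx'])/c['fx']*d,(v-c['cy'])/c['fy']*d,d],-1)
    W=T if T is not None else np.linalg.inv(c['camera_from_world'])
    return P@W[:3,:3].T+W[:3,3]
def shot(n,name):
    s=arm.sense(); p,d=arm.grab_frame(n); c=arm.calibration(n)
    cv2.imwrite(f"pics/{name}.png",p[:,:,::-1]); np.save(f"pics/{name}d.npy",d)
    T=None
    if n=="wrist":
        T=np.eye(4);T[:3,:3]=s['eef_rot'];T[:3,3]=s['eef_pos']
        m=c['mount'].copy(); m[:3,3]*= 1000 if abs(m[:3,3]).max()<1 else 1
        T=T@m
    return p,d,cloud(d,c,T),s
E
python3 - <<'E'
from h import *
for n in ["top","scene"]:
    d=np.load(f"pics/{n}0d.npy"); P=cloud(d,arm.calibration(n)); 
    p=cv2.imread(f"pics/{n}0.png")
    X=P.reshape(-1,3); X=X[d.reshape(-1)>0]
    print(n,'table z',np.median(X[(X[:,0]>400)&(X[:,0]<800)&(abs(X[:,1])<300),2]))
    if n=="top":
        g=P[225:260,415:460]; f=P[165:230,210:280]
    else: g=P[260:335,300:365]; f=P[140:200,262:318]
    g=g.reshape(-1,3);f=f.reshape(-1,3)
    for lo,hi in [(35,52),(60,80),(85,105),(105,140)]:
        m=(g[:,2]>lo)&(g[:,2]<hi); q=g[m]
        print('g',lo,hi,len(q), q.mean(0) if len(q) else '', q.min(0) if len(q) else '', q.max(0) if len(q) else '')
    for lo,hi in [(6,14),(88,110)]:
        q=f[(f[:,2]>lo)&(f[:,2]<hi)]; 
        if len(q)<4: continue
        print('f',lo,hi,len(q),np.median(q,0), cv2.minAreaRect(q[:,:2].astype(np.float32)))
E
```

```text
top table z 0.8532492759367187
g 35 52 431 [ 489.97559279 -212.9443882    44.69398777] [ 456.12647438 -263.63291231   35.11726237] [ 527.18257289 -190.06877143   49.03177585]
g 60 80 0   
g 85 105 562 [ 491.74237072 -225.02121413   94.17920706] [ 464.93551914 -254.54466218   85.60668247] [ 519.33724488 -198.69024833  103.62803826]
g 105 140 56 [ 492.18864107 -224.99607316  121.66559371] [ 486.25613369 -233.31831553  105.3665675 ] [ 498.17367733 -219.39966899  127.8029032 ]
f 6 14 1029 [574.54991032 170.65658905  10.00680655] ((612.156982421875, 180.7469940185547), (111.76756286621094, 153.4940185546875), 67.619140625)
f 88 110 826 [590.68848862 193.20424974  99.82874777] ((591.1422729492188, 193.84352111816406), (61.110076904296875, 59.968528747558594), 67.76610565185547)
scene table z 2.2243264676219496
g 35 52 898 [ 486.06124472 -241.30352408   45.48877332] [ 456.37597861 -267.96050089   35.08892167] [ 525.99440703 -193.36839842   51.68881984]
g 60 80 0   
g 85 105 631 [ 489.97357862 -235.41506826   95.04127243] [ 464.97121108 -258.21196483   85.79150162] [ 520.76374697 -202.170862    104.80458898]
g 105 140 101 [ 491.09988956 -232.4814885   119.31167665] [ 485.81980668 -237.31581062  105.25790855] [ 498.73213298 -223.23387549  127.71321882]
f 6 14 541 [589.12592416 166.15795613  11.53159547] ((635.5319213867188, 255.27163696289062), (291.7847900390625, 128.27688598632812), 63.0488395690918)
f 88 110 389 [589.7046735  180.87366554 101.16829856] ((592.4217529296875, 190.9131317138672), (66.28904724121094, 59.760379791259766), 67.81315612792969)
```

```bash
cat >> h.py <<'E'
def sh(x,y,z,R=None):
    s=arm.sense(); d=np.array([x,y,z])-s['eef_pos']; t=s['eef_rot'].T@d/200
    print('t',s['time_s'],'pos',s['eef_pos'].round(1),'travel',t.round(4),'F',s['force'].round(2),'w',round(s['gripper_width'],1))
    A=s['eef_rot']; 
    # turn needed to make z down
    z=A.T@np.array([0,0,-1.]); v=np.cross([0,0,1.],z); print('tilt dr', (np.degrees(v)/90).round(4))
E
python3 -m creep '[{"dr":[0,0,0],"travel":[-0.6,0.95,0],"fingers":0},{"dr":[0,0,0],"travel":[-0.6,0.95,0],"fingers":0},{"dr":[0,0,0],"travel":[-0.6,0.95,0],"fingers":0},{"dr":[0,0,0],"travel":[-0.6,0.95,0],"fingers":0},{"dr":[0,0,0],"travel":[-0.6,0.95,0],"fingers":0}]'
python3 -c "
from h import *
sh(591.5,193.5,230)"
```

```text
time_s: 0.52
eef_pos: [338.2, 482.2, 229.7]
eef_rot: [[0.301, 0.954, -0.002], [0.954, -0.301, -0.003], [-0.003, -0.001, -1.0]]
force: [0.5, 0.0, 0.4]
gripper_width: 85.4
t 0.5167 pos [338.2 482.2 229.7] travel [-9.9470e-01  1.6423e+00  2.0000e-04] F [0.47 0.04 0.44] w 85.4
tilt dr [-0.0005  0.0019  0.    ]
```

```bash

python3 -m creep '[{"dr":[0,0,0],"travel":[-0.6,1,0],"fingers":0},{"dr":[0,0,0],"travel":[-0.6,1,0],"fingers":0},{"dr":[0,0,0],"travel":[-0.6,1,0],"fingers":0},{"dr":[0,0,0],"travel":[-0.6,1,0],"fingers":0},{"dr":[0,0,0],"travel":[-0.6,1,0],"fingers":0}]'
python3 -c "
from h import *
sh(591.5,193.5,230)"
```

```text
time_s: 0.93
eef_pos: [476.0, 325.6, 229.6]
eef_rot: [[0.301, 0.954, -0.002], [0.954, -0.301, -0.003], [-0.003, -0.001, -1.0]]
force: [0.5, 1.2, -0.4]
gripper_width: 85.2
t 0.9333 pos [476.  325.6 229.6] travel [-0.4557  0.7498 -0.0016] F [ 0.48  1.17 -0.45] w 85.2
tilt dr [-0.0008  0.0021  0.    ]
```

```bash

python3 -m creep '[{"dr":[0,0,0],"travel":[-0.5,0.75,0],"fingers":0},{"dr":[0,0,0],"travel":[-0.5,0.75,0],"fingers":0},{"dr":[0,0,0],"travel":[-0.5,0.75,0],"fingers":0},{"dr":[0,0,0],"travel":[-0.5,0.75,0],"fingers":0},{"dr":[0,0,0],"travel":[-0.5,0.75,0],"fingers":0}]'
python3 -c "
from h import *
sh(591.5,193.5,230)
shot('wrist','w1')"
```

```text
time_s: 1.35
eef_pos: [591.3, 180.6, 229.1]
eef_rot: [[0.305, 0.952, -0.002], [0.952, -0.305, -0.005], [-0.005, -0.0, -1.0]]
force: [0.8, 0.3, -0.7]
gripper_width: 85.5
t 1.35 pos [591.3 180.6 229.1] travel [ 0.0618 -0.0185 -0.0047] F [ 0.78  0.33 -0.65] w 85.5
tilt dr [-0.0002  0.0031  0.    ]
```

View pics/w1.png

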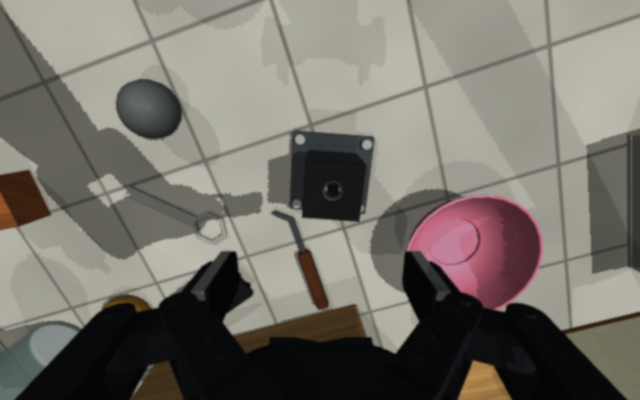

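```bash
python3 - <<'E'
from h import *
s=arm.sense()
p=cv2.imread('pics/w1.png'); d=np.load('pics/w1d.npy'); c=arm.calibration('wrist')
T=np.eye(4);T[:3,:3]=s['eef_rot'];T[:3,3]=s['eef_pos'];T=T@c['mount']
P=cloud(d,c,T)
f=P[120:230,280:385].reshape(-1,3); q=f[(f[:,2]>92)&(f[:,2]<106)]
print(len(q),np.median(q,0),cv2.minAreaRect(q[:,:2].astype(np.float32)))
print(P[190,333],P[180,333],P[190,350])
cv2.imwrite('pics/w1z.png',cv2.resize(p[165:225,290:385],None,fx=8,fy=8,interpolation=cv2.INTER_NEAREST))
E
```

```text
3389 [590.0364682  193.23760453 100.04161001] ((591.795654296875, 192.6543426513672), (60.01042175292969, 60.663108825683594), 67.85551452636719)
[599.73468386 191.85656286  63.26376115] [580.876152   196.23364615  98.68841588] [595.34687757 209.44147393 100.59195808]
```

View pics/w1z.png

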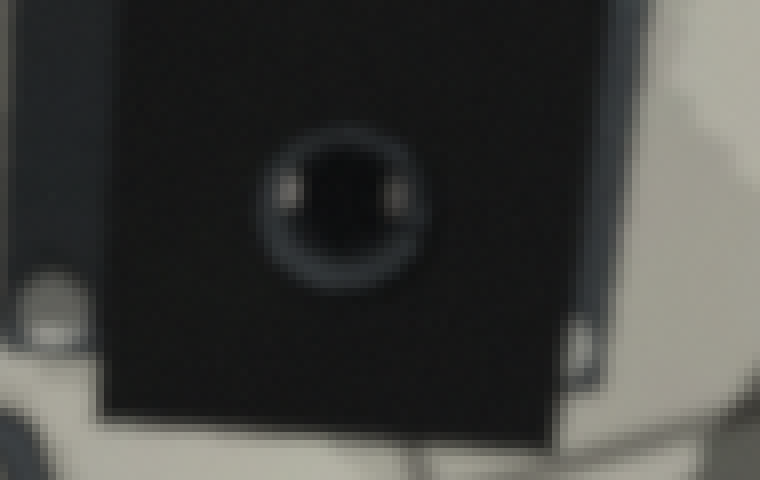

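```bash
cat >> h.py <<'E'
def ray(u,v,z,s=None):
    s=s or arm.sense(); c=arm.calibration('wrist')
    T=np.eye(4);T[:3,:3]=s['eef_rot'];T[:3,3]=s['eef_pos'];T=T@c['mount']
    r=T[:3,:3]@np.array([(u-c['cx'])/c['fx'],(v-c['cy'])/c['fy'],1]); o=T[:3,3]
    return o+r*(z-o[2])/r[2]
E
python3 - <<'E'
from h import *
print(ray(332.7,190.5,100))
sh(491.5,-227,230)
E
```

```text
[590.73861446 192.84147538 100.        ]
t 1.4 pos [591.7 180.1 229. ] travel [-2.0914  0.1463  0.0056] F [ 0.39 -0.84  0.51] w 85.1
tilt dr [-0.      0.0032  0.    ]
```

```bash

python3 -m creep '[{"dr":[0,0.003,0],"travel":[-1,0.07,0],"fingers":0},{"dr":[0,0.003,0],"travel":[-1,0.07,0],"fingers":0},{"dr":[0,0.003,0],"travel":[-1,0.07,0],"fingers":0},{"dr":[0,0.003,0],"travel":[-1,0.07,0],"fingers":0},{"dr":[0,0.003,0],"travel":[-1,0.07,0],"fingers":0}]'
python3 -m creep '[{"dr":[0,0,0],"travel":[-1,0.07,0],"fingers":0},{"dr":[0,0,0],"travel":[-1,0.07,0],"fingers":0},{"dr":[0,0,0],"travel":[-1,0.07,0],"fingers":0},{"dr":[0,0,0],"travel":[-1,0.07,0],"fingers":0},{"dr":[0,0,0],"travel":[-1,0.07,0],"fingers":0}]'
python3 -c "
from h import *
sh(491.5,-227,230)
print(arm.sense()['q'])"
```

```text
time_s: 1.82
eef_pos: [542.5, -15.4, 229.6]
eef_rot: [[0.306, 0.952, -0.001], [0.952, -0.306, 0.0], [-0.0, -0.001, -1.0]]
force: [-0.4, -0.1, 0.1]
gripper_width: 85.5
time_s: 2.23
eef_pos: [493.6, -211.4, 229.3]
eef_rot: [[0.306, 0.952, -0.001], [0.952, -0.306, 0.0], [-0.0, -0.002, -1.0]]
force: [0.2, -0.2, -0.2]
gripper_width: 85.3
t 2.2333 pos [ 493.6 -211.4  229.3] travel [-0.0775  0.0137 -0.0033] F [ 0.21 -0.24 -0.24] w 85.3
tilt dr [-0.001  0.     0.   ]
[-3.40009600e+01 -9.41661256e-01  1.09806317e+02 -2.98503634e-02
  7.12182072e+01 -1.06197476e+02]
```

```bash

python3 -m creep '[{"dr":[-0.001,0,0],"travel":[-0.078,0.014,0],"fingers":0.4},{"dr":[-0.001,0,0],"travel":[-0.078,0.014,0],"fingers":0.4},{"dr":[-0.001,0,0],"travel":[-0.078,0.014,0],"fingers":0.4},{"dr":[-0.001,0,0],"travel":[-0.078,0.014,0],"fingers":0.4},{"dr":[-0.001,0,0],"travel":[-0.078,0.014,0],"fingers":0.4}]' 80
python3 - <<'E'
from h import *
sh(491.5,-227,230)
p,d,P,s=shot('wrist','w2')
for lo,hi in [(40,50),(88,103),(110,130)]:
    q=P[100:330,240:400].reshape(-1,3); q=q[(q[:,2]>lo)&(q[:,2]<hi)]
    print(lo,len(q),np.median(q,0) if len(q) else '',q.min(0),q.max(0), cv2.minAreaRect(q[:,:2].astype(np.float32)))
E
```

```text
time_s: 2.65
eef_pos: [491.8, -225.5, 229.1]
eef_rot: [[0.304, 0.953, -0.0], [0.953, -0.304, 0.001], [0.001, -0.0, -1.0]]
force: [-0.8, 0.0, 0.3]
gripper_width: 51.0
t 2.65 pos [ 491.8 -225.5  229.1] travel [-0.0076  0.0008 -0.0043] F [-0.84  0.01  0.27] w 51.0
tilt dr [-0.0003 -0.0004  0.    ]
40 1254 [ 471.99436584 -225.90735389   45.22852353] [ 455.54768209 -327.85217458   40.02976649] [ 704.09985767 -191.11820507   49.93883539] ((575.8712158203125, -253.79672241210938), (76.03228759765625, 252.29537963867188), 72.57077026367188)
88 1985 [ 488.2594566  -225.79240276   94.38613528] [ 464.37175088 -254.98167543   88.17785728] [ 519.30111086 -199.97188784  102.59455317] ((491.8306579589844, -227.38174438476562), (54.58127212524414, 54.808021545410156), 70.92040252685547)
110 219 [ 490.11005636 -227.04684804  124.83182119] [ 484.89901098 -234.40491522  110.02140667] [ 498.1604234  -220.74921798  126.7330213 ] ((491.5418395996094, -227.4740753173828), (13.278834342956543, 12.852774620056152), 73.81063079833984)
```

View pics/w2.png

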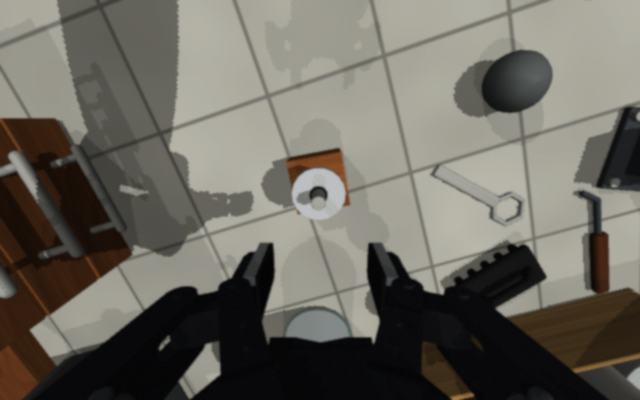

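```bash

python3 -m creep '[{"dr":[0,0,0],"travel":[-0.009,0,0.18],"fingers":0.5},{"dr":[0,0,0],"travel":[-0.009,0,0.35],"fingers":0.5},{"dr":[0,0,0],"travel":[-0.009,0,0.5],"fingers":0.5},{"dr":[0,0,0],"travel":[-0.009,0,0.5],"fingers":0.5},{"dr":[0,0,0],"travel":[-0.009,0,0.5],"fingers":0.5}]' 80
python3 - <<'E'
from h import *
sh(491.6,-227.4,98)
p,d,P,s=shot('wrist','w3')
E
```

```text
time_s: 3.12
eef_pos: [490.5, -225.5, 127.8]
eef_rot: [[0.302, 0.953, -0.004], [0.953, -0.302, 0.003], [0.002, -0.004, -1.0]]
force: [0.5, -0.5, -0.3]
gripper_width: 42.7
t 3.1167 pos [ 490.5 -225.5  127.8] travel [-0.0075  0.0085  0.1489] F [ 0.49 -0.46 -0.27] w 42.7
tilt dr [-0.0028 -0.0012  0.    ]
```

View pics/w3.png

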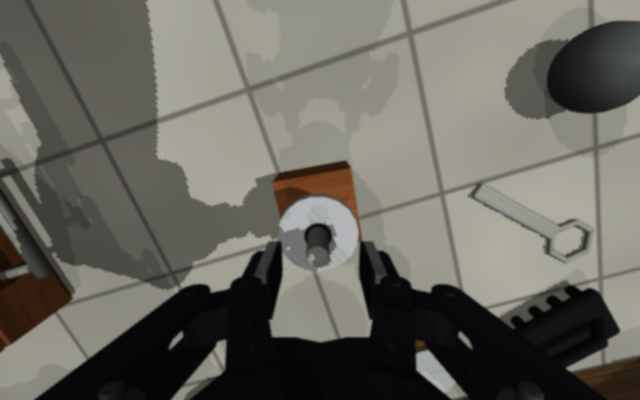

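```bash

python3 -m creep '[{"dr":[-0.003,-0.001,0],"travel":[-0.0075,0.0085,0.08],"fingers":0.5},{"dr":[-0.003,-0.001,0],"travel":[-0.0075,0.0085,0.14],"fingers":0.5},{"dr":[-0.003,-0.001,0],"travel":[-0.0075,0.0085,0.149],"fingers":0.5},{"dr":[-0.003,-0.001,0],"travel":[-0.0075,0.0085,0.149],"fingers":0.5},{"dr":[-0.003,-0.001,0],"travel":[-0.0075,0.0085,0.149],"fingers":0.5}]' 80
python3 - <<'E'
from h import *
sh(491.6,-227.4,98)
E
```

```text
time_s: 3.58
eef_pos: [493.6, -229.0, 101.3]
eef_rot: [[0.302, 0.953, 0.005], [0.953, -0.302, -0.003], [-0.002, 0.006, -1.0]]
force: [-0.4, 0.1, 0.7]
gripper_width: 42.4
t 3.5833 pos [ 493.6 -229.   101.3] travel [ 0.0044 -0.0121  0.0165] F [-0.42  0.07  0.7 ] w 42.4
tilt dr [ 0.004   0.0011 -0.    ]
```

```bash

python3 -m creep '[{"dr":[0.003,0.001,0],"travel":[0.004,-0.012,0.012],"fingers":0.5},{"dr":[0.003,0.001,0],"travel":[0.004,-0.012,0.014],"fingers":0.5},{"dr":[0.003,0.001,0],"travel":[0.004,-0.012,0.014],"fingers":0.5},{"dr":[0.003,0.001,0],"travel":[0.004,-0.012,0.014],"fingers":0.5},{"dr":[0.003,0.001,0],"travel":[0.004,-0.012,0.014],"fingers":0.5}]' 80
python3 - <<'E'
from h import *
sh(491.6,-227.4,98)
shot('wrist','w4')
sh(491.6,-227.4,98)
E
```

```text
time_s: 4.0
eef_pos: [491.7, -227.6, 98.7]
eef_rot: [[0.302, 0.953, 0.002], [0.953, -0.302, -0.001], [-0.0, 0.002, -1.0]]
force: [-0.1, -0.3, 0.2]
gripper_width: 42.4
t 4.0 pos [ 491.7 -227.6   98.7] travel [ 0.0007 -0.0007  0.0036] F [-0.12 -0.33  0.19] w 42.4
tilt dr [ 0.0012  0.0001 -0.    ]
t 4.05 pos [ 491.7 -227.6   98.7] travel [ 0.0006 -0.0006  0.0033] F [-0.37  0.25 -0.18] w 43.0
tilt dr [ 0.0011  0.0001 -0.    ]
```

View pics/w4.png

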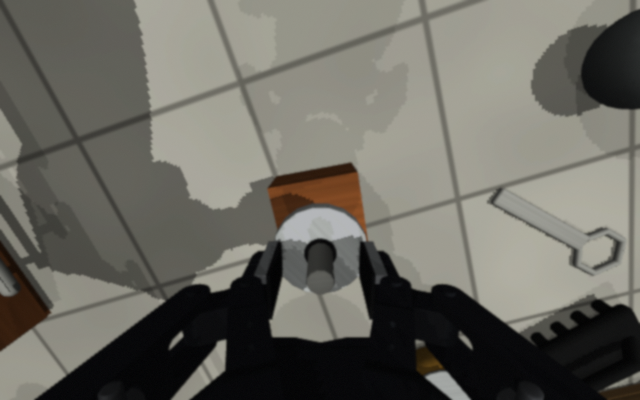

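```bash

python3 -m creep '[{"dr":[0.001,0,0],"travel":[0,0,0],"fingers":1},{"dr":[0.001,0,0],"travel":[0,0,0],"fingers":1},{"dr":[0.001,0,0],"travel":[0,0,0],"fingers":1},{"dr":[0.001,0,0],"travel":[0,0,0],"fingers":1},{"dr":[0.001,0,0],"travel":[0,0,0],"fingers":1}]' 90
python3 -m creep '[{"dr":[0,0,0],"travel":[0,0,0],"fingers":1},{"dr":[0,0,0],"travel":[0,0,0],"fingers":1},{"dr":[0,0,0],"travel":[0,0,0],"fingers":1},{"dr":[0,0,0],"travel":[0,0,0],"fingers":1},{"dr":[0,0,0],"travel":[0,0,0],"fingers":1}]' 90
python3 - <<'E'
from h import *
sh(491.6,-227.4,140)
E
```

```text
time_s: 4.47
eef_pos: [491.8, -227.7, 98.9]
eef_rot: [[0.302, 0.953, 0.0], [0.953, -0.302, -0.001], [-0.0, 0.001, -1.0]]
force: [0.1, 0.0, 2.6]
gripper_width: 11.2
time_s: 4.88
eef_pos: [491.8, -227.7, 99.0]
eef_rot: [[0.302, 0.953, 0.0], [0.953, -0.302, -0.001], [-0.0, 0.001, -1.0]]
force: [-1.1, 0.6, 1.1]
gripper_width: 11.1
t 4.8833 pos [ 491.8 -227.7   99. ] travel [ 0.0011 -0.0015 -0.205 ] F [-1.08  0.56  1.08] w 11.1
tilt dr [ 0.0004  0.0003 -0.    ]
```

```bash

python3 -m creep '[{"dr":[0,0,0],"travel":[0,0,-0.08],"fingers":1},{"dr":[0,0,0],"travel":[0,0,-0.2],"fingers":1},{"dr":[0,0,0],"travel":[0,0,-0.35],"fingers":1},{"dr":[0,0,0],"travel":[0,0,-0.5],"fingers":1},{"dr":[0,0,0],"travel":[0,0,-0.7],"fingers":1}]' 90
python3 - <<'E'
from h import *
sh(591.4,192.8,235)
p,d,P,s=shot('wrist','w5')
p,d,P,s=shot('scene','s5')
E
```

```text
time_s: 5.3
eef_pos: [490.0, -226.4, 236.8]
eef_rot: [[0.302, 0.953, -0.005], [0.953, -0.302, 0.003], [0.002, -0.006, -1.0]]
force: [-0.3, -0.7, -2.2]
gripper_width: 11.0
t 5.3 pos [ 490.  -226.4  236.8] travel [ 2.151  -0.1504  0.0135] F [-0.28 -0.69 -2.16] w 11.0
tilt dr [-0.0037 -0.0011  0.    ]
```

View pics/w5.png

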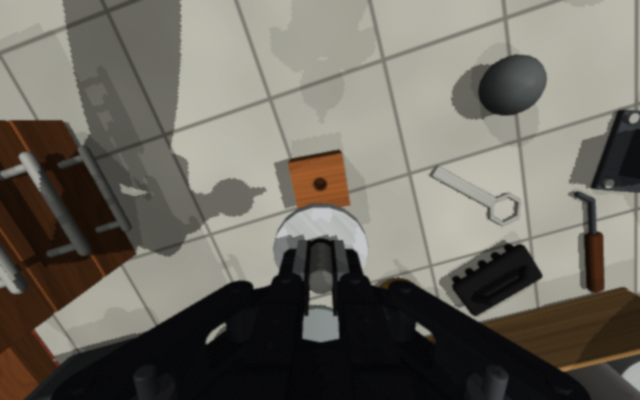

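View pics/s5.png

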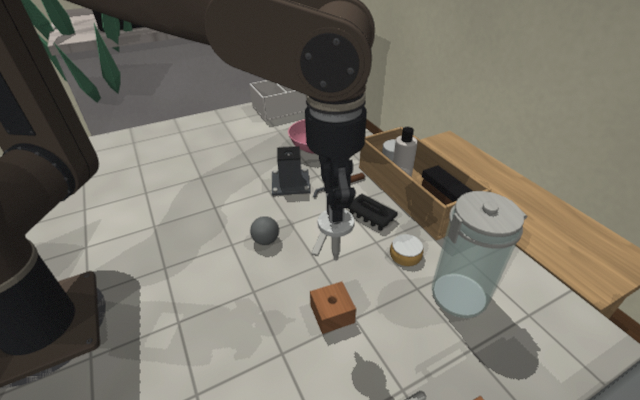

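```bash

python3 -m creep '[{"dr":[-0.003,-0.001,0],"travel":[0.1,-0.01,-0.01],"fingers":1},{"dr":[-0.003,-0.001,0],"travel":[0.25,-0.02,-0.02],"fingers":1},{"dr":[-0.003,-0.001,0],"travel":[0.45,-0.03,-0.03],"fingers":1},{"dr":[-0.003,-0.001,0],"travel":[0.65,-0.045,-0.04],"fingers":1},{"dr":[-0.003,-0.001,0],"travel":[0.85,-0.06,-0.04],"fingers":1}]' 90
python3 -m creep '[{"dr":[0,0,0],"travel":[0.2,-0.015,0],"fingers":1},{"dr":[0,0,0],"travel":[0.4,-0.03,0],"fingers":1},{"dr":[0,0,0],"travel":[0.6,-0.045,0],"fingers":1},{"dr":[0,0,0],"travel":[0.8,-0.055,0],"fingers":1},{"dr":[0,0,0],"travel":[0.9,-0.06,0],"fingers":1}]' 90
python3 - <<'E'
from h import *
sh(591.4,192.8,235)
E
```

```text
time_s: 5.82
eef_pos: [534.4, -62.3, 252.7]
eef_rot: [[0.303, 0.953, 0.015], [0.953, -0.303, -0.011], [-0.006, 0.017, -1.0]]
force: [0.3, -0.5, -1.5]
gripper_width: 11.1
time_s: 6.23
eef_pos: [577.1, 117.0, 249.6]
eef_rot: [[0.3, 0.954, 0.013], [0.954, -0.3, -0.009], [-0.005, 0.015, -1.0]]
force: [-0.5, -0.4, -0.6]
gripper_width: 11.3
t 6.2333 pos [577.1 117.  249.6] travel [ 0.3832 -0.0465  0.0706] F [-0.52 -0.44 -0.6 ] w 11.3
tilt dr [ 0.0095  0.003  -0.    ]
```

```bash

python3 -m creep '[{"dr":[0.009,0.003,0],"travel":[0.15,-0.02,0.02],"fingers":1},{"dr":[0.009,0.003,0],"travel":[0.3,-0.035,0.03],"fingers":1},{"dr":[0.009,0.003,0],"travel":[0.36,-0.04,0.03],"fingers":1},{"dr":[0.009,0.003,0],"travel":[0.38,-0.045,0.03],"fingers":1},{"dr":[0.009,0.003,0],"travel":[0.383,-0.0465,0.03],"fingers":1}]' 90
python3 -m creep '[{"dr":[0,0,0],"travel":[0,0,0],"fingers":1},{"dr":[0,0,0],"travel":[0,0,0],"fingers":1},{"dr":[0,0,0],"travel":[0,0,0],"fingers":1},{"dr":[0,0,0],"travel":[0,0,0],"fingers":1},{"dr":[0,0,0],"travel":[0,0,0],"fingers":1}]' 90
python3 - <<'E'
from h import *
sh(591.4,192.8,235)
for n in ['wrist','scene','top']: shot(n,n+'6')
sh(591.4,192.8,235)
E
```

```text
time_s: 6.65
eef_pos: [590.8, 193.1, 241.9]
eef_rot: [[0.299, 0.954, -0.001], [0.954, -0.299, -0.001], [-0.001, -0.001, -1.0]]
force: [0.3, -0.3, -2.1]
gripper_width: 11.3
time_s: 7.07
eef_pos: [590.9, 192.3, 242.2]
eef_rot: [[0.3, 0.954, -0.001], [0.954, -0.3, -0.001], [-0.001, -0.0, -1.0]]
force: [0.7, -0.6, -2.7]
gripper_width: 10.9
t 7.0667 pos [590.9 192.3 242.2] travel [0.0032 0.0015 0.036 ] F [ 0.72 -0.58 -2.69] w 10.9
tilt dr [-0.0002  0.0008  0.    ]
t 7.2167 pos [590.9 192.8 242.1] travel [0.0009 0.0025 0.0356] F [ 0.03 -0.26 -2.13] w 11.1
tilt dr [-0.0003  0.0008  0.    ]
```

View pics/wrist6.png

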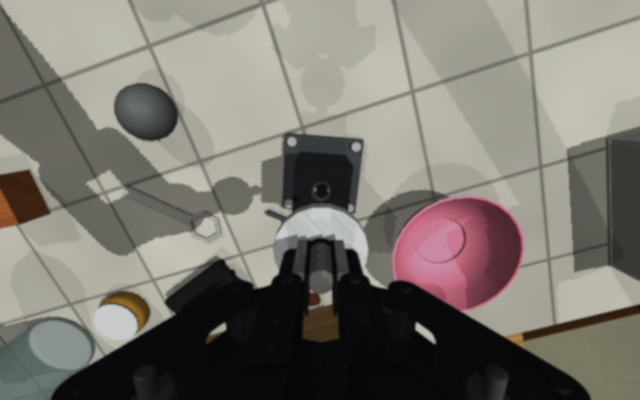

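View pics/scene6.png

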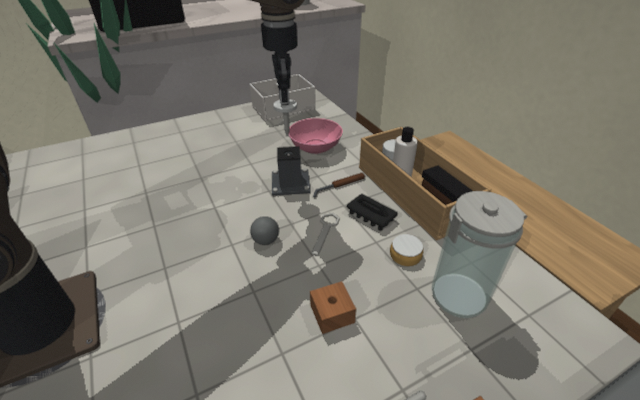

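View pics/top6.png

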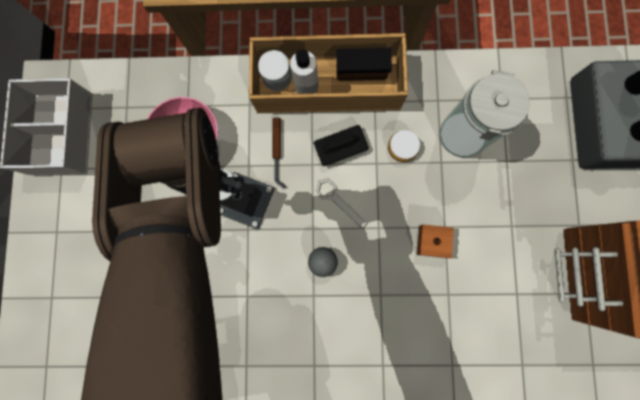

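```bash
python3 - <<'E'
from h import *
c=arm.calibration('scene'); M=c['camera_from_world']
def pr(x,y,z):
    q=M[:3,:3]@np.array([x,y,z])+M[:3,3]; return (c['cx']+c['fx']*q[0]/q[2],c['cy']+c['fy']*q[1]/q[2])
p=cv2.imread('pics/scene6.png')
d=np.load('pics/scene6d.npy');P=cloud(d,c)
x0,y0=245,80
z=cv2.resize(p[y0:170,x0:325],None,fx=8,fy=8,interpolation=cv2.INTER_NEAREST)
for zz in (150,160,170,180,190,200,228,238,268):
    u,v=pr(590.9,192.6,zz); cv2.circle(z,(int((u-x0+.5)*8),int((v-y0+.5)*8)),3,(0,0,255),-1)
u,v=pr(591.3,192.8,100); cv2.circle(z,(int((u-x0+.5)*8),int((v-y0+.5)*8)),3,(0,255,0),-1)
cv2.imwrite('pics/z6.png',z)
q=P[100:145,270:302].reshape(-1,3)
for a in range(145,235,6):
    m=(q[:,2]>a)&(q[:,2]<=a+6)&(np.hypot(q[:,0]-591,q[:,1]-192.6)<40); 
    if m.sum(): print(a,m.sum(),q[m].mean(0).round(1))
E
```

```text
151 5 [590.7 189.1 154.5]
157 6 [591.4 187.4 160.3]
163 8 [591.1 186.8 166.2]
169 10 [591.6 185.2 171.8]
175 13 [591.  186.6 177.5]
181 13 [590.3 185.9 183.8]
187 14 [591.  185.8 189.7]
193 12 [590.9 185.1 196.1]
199 12 [590.4 185.5 202.1]
205 10 [590.3 184.7 208.3]
211 14 [590.1 185.8 213.6]
217 6 [590.3 185.5 218.2]
223 1 [571.1 177.9 228.5]
229 45 [583.7 170.6 232.2]
```

View pics/z6.png

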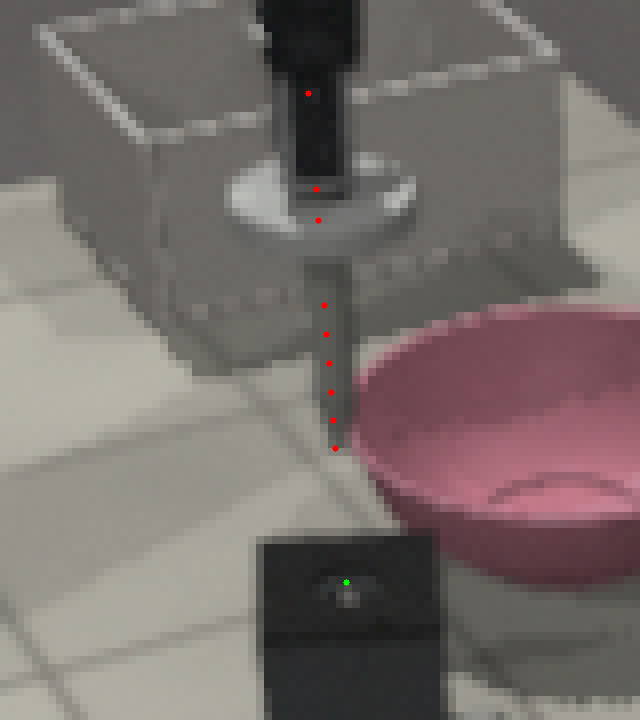

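```bash

python3 -m creep '[{"dr":[0,0.001,0],"travel":[0.001,0.002,0.08],"fingers":1},{"dr":[0,0.001,0],"travel":[0.001,0.002,0.16],"fingers":1},{"dr":[0,0.001,0],"travel":[0.001,0.002,0.215],"fingers":1},{"dr":[0,0.001,0],"travel":[0.001,0.002,0.22],"fingers":1},{"dr":[0,0.001,0],"travel":[0.001,0.002,0.22],"fingers":1}]' 100
python3 - <<'E'
from h import *
sh(591.3,192.8,186)
shot('wrist','w7');shot('scene','s7')
p=cv2.imread('pics/s7.png')
cv2.imwrite('pics/z7.png',cv2.resize(p[90:180,245:325],None,fx=6,fy=6,interpolation=cv2.INTER_NEAREST))
E
```

```text
time_s: 7.63
eef_pos: [590.7, 192.7, 197.0]
eef_rot: [[0.3, 0.954, -0.003], [0.954, -0.3, 0.0], [-0.001, -0.003, -1.0]]
force: [0.5, -0.1, -1.1]
gripper_width: 10.6
t 7.6333 pos [590.7 192.7 197. ] travel [0.0014 0.0029 0.0551] F [ 0.55 -0.13 -1.06] w 10.6
tilt dr [-0.0016  0.0005  0.    ]
```

View pics/z7.png

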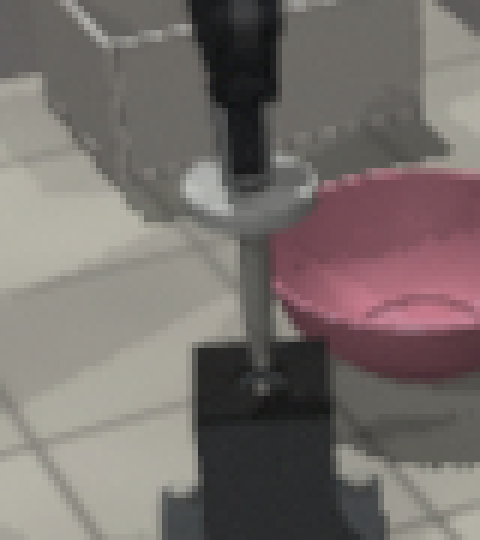

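```bash

python3 -m creep '[{"dr":[-0.001,0,0],"travel":[0.0015,0.002,0.012],"fingers":1},{"dr":[-0.001,0,0],"travel":[0.0015,0.002,0.024],"fingers":1},{"dr":[-0.001,0,0],"travel":[0.0015,0.002,0.036],"fingers":1},{"dr":[-0.001,0,0],"travel":[0.0015,0.002,0.048],"fingers":1},{"dr":[-0.001,0,0],"travel":[0.0015,0.002,0.06],"fingers":1}]' 100
python3 - <<'E'
from h import *
sh(591.3,192.8,176)
E
```

```text
time_s: 8.15
eef_pos: [592.3, 193.1, 186.9]
eef_rot: [[0.3, 0.954, 0.003], [0.954, -0.3, 0.0], [0.001, 0.002, -1.0]]
force: [-0.8, 0.5, -2.1]
gripper_width: 11.0
t 8.15 pos [592.3 193.1 186.9] travel [-0.0029 -0.0043  0.0543] F [-0.85  0.51 -2.08] w 11.0
tilt dr [ 0.0015 -0.0006  0.    ]
```

```bash

python3 -m creep '[{"dr":[0.001,0,0],"travel":[-0.001,-0.003,0.012],"fingers":1},{"dr":[0.001,0,0],"travel":[-0.001,-0.003,0.024],"fingers":1},{"dr":[0.001,0,0],"travel":[-0.001,-0.003,0.036],"fingers":1},{"dr":[0.001,0,0],"travel":[-0.001,-0.003,0.048],"fingers":1},{"dr":[0.001,0,0],"travel":[-0.001,-0.003,0.055],"fingers":1}]' 100
python3 - <<'E'
from h import *
sh(591.3,192.8,166)
E
```

```text
time_s: 8.57
eef_pos: [591.5, 193.1, 175.3]
eef_rot: [[0.3, 0.954, 0.0], [0.954, -0.3, 0.001], [0.001, 0.0, -1.0]]
force: [0.0, -0.7, -2.0]
gripper_width: 10.7
t 8.5667 pos [591.5 193.1 175.3] travel [-0.0016 -0.0006  0.0467] F [ 0.01 -0.68 -1.97] w 10.7
tilt dr [ 0.0002 -0.0004  0.    ]
```

```bash

python3 -m creep '[{"dr":[0,0,0],"travel":[-0.001,0,0.009],"fingers":1},{"dr":[0,0,0],"travel":[-0.001,0,0.018],"fingers":1},{"dr":[0,0,0],"travel":[-0.001,0,0.027],"fingers":1},{"dr":[0,0,0],"travel":[-0.001,0,0.036],"fingers":1},{"dr":[0,0,0],"travel":[-0.001,0,0.045],"fingers":1}]' 100
python3 - <<'E'
from h import *
sh(591.3,192.8,158)
E
```

```text
time_s: 8.98
eef_pos: [591.5, 192.9, 166.2]
eef_rot: [[0.3, 0.954, 0.001], [0.954, -0.3, 0.001], [0.001, 0.0, -1.0]]
force: [0.8, 0.2, -1.7]
gripper_width: 10.9
t 8.9833 pos [591.5 192.9 166.2] travel [-0.0006 -0.0008  0.0412] F [ 0.79  0.2  -1.66] w 10.9
tilt dr [ 0.0002 -0.0004  0.    ]
```

```bash

python3 -m creep '[{"dr":[0,0,0],"travel":[0,0,0.009],"fingers":1},{"dr":[0,0,0],"travel":[0,0,0.018],"fingers":1},{"dr":[0,0,0],"travel":[0,0,0.027],"fingers":1},{"dr":[0,0,0],"travel":[0,0,0.036],"fingers":1},{"dr":[0,0,0],"travel":[0,0,0.045],"fingers":1}]' 100
python3 - <<'E'
from h import *
sh(591.3,192.8,150)
E
```

```text
time_s: 9.4
eef_pos: [591.8, 192.9, 157.9]
eef_rot: [[0.3, 0.954, 0.001], [0.954, -0.3, 0.001], [0.001, 0.001, -1.0]]
force: [-0.3, -0.3, 3.7]
gripper_width: 10.9
t 9.4 pos [591.8 192.9 157.9] travel [-0.0012 -0.0023  0.0397] F [-0.25 -0.33  3.7 ] w 10.9
tilt dr [ 0.0007 -0.0006  0.    ]
```

```bash

python3 -m creep '[{"dr":[0,0,0],"travel":[-0.001,-0.001,0.009],"fingers":1},{"dr":[0,0,0],"travel":[-0.001,-0.001,0.018],"fingers":1},{"dr":[0,0,0],"travel":[-0.001,-0.001,0.027],"fingers":1},{"dr":[0,0,0],"travel":[-0.001,-0.001,0.036],"fingers":1},{"dr":[0,0,0],"travel":[-0.001,-0.001,0.042],"fingers":1}]' 100
python3 - <<'E'
from h import *
sh(591.3,192.8,146)
E
```

```text
time_s: 9.82
eef_pos: [591.7, 192.9, 149.6]
eef_rot: [[0.3, 0.954, 0.002], [0.954, -0.3, 0.001], [0.001, 0.002, -1.0]]
force: [-1.5, 0.1, 3.0]
gripper_width: 10.9
t 9.8167 pos [591.7 192.9 149.6] travel [-0.0009 -0.0019  0.0178] F [-1.54  0.12  3.04] w 10.9
tilt dr [ 0.001  -0.0008  0.    ]
```

```bash

python3 -m creep '[{"dr":[0,0,0],"travel":[0,0,0.004],"fingers":1},{"dr":[0,0,0],"travel":[0,0,0.008],"fingers":1},{"dr":[0,0,0],"travel":[0,0,0.012],"fingers":1},{"dr":[0,0,0],"travel":[0,0,0.016],"fingers":1},{"dr":[0,0,0],"travel":[0,0,0.02],"fingers":1}]' 100
python3 - <<'E'
from h import *
sh(591.3,192.8,144)
E
```

```text
time_s: 10.23
eef_pos: [591.7, 192.9, 145.6]
eef_rot: [[0.3, 0.954, 0.002], [0.954, -0.3, 0.001], [0.001, 0.001, -1.0]]
force: [-1.6, -0.4, 3.5]
gripper_width: 11.2
t 10.2333 pos [591.7 192.9 145.6] travel [-0.0009 -0.002   0.008 ] F [-1.6  -0.43  3.48] w 11.2
tilt dr [ 0.0009 -0.0008  0.    ]
```

```bash

for i in 1; do python3 -m creep '[{"dr":[0,0,0],"travel":[-0.001,-0.001,0.004],"fingers":1},{"dr":[0,0,0],"travel":[-0.001,-0.001,0.007],"fingers":1},{"dr":[0,0,0],"travel":[-0.001,-0.001,0.01],"fingers":1},{"dr":[0,0,0],"travel":[-0.001,-0.001,0.013],"fingers":1},{"dr":[0,0,0],"travel":[-0.001,-0.001,0.015],"fingers":1}]' 100; done
python3 -c "
from h import *
sh(591.3,192.8,144)"
```

```text
time_s: 10.65
eef_pos: [591.4, 192.7, 142.0]
eef_rot: [[0.3, 0.954, 0.002], [0.954, -0.3, 0.001], [0.001, 0.001, -1.0]]
force: [-0.3, -0.2, 0.5]
gripper_width: 10.6
t 10.65 pos [591.4 192.7 142. ] travel [ 0.0002 -0.0007 -0.0098] F [-0.25 -0.23  0.55] w 10.6
tilt dr [ 0.0009 -0.0009  0.    ]
```

```bash

python3 -m creep '[{"dr":[0,0,0],"travel":[0,0,0.003],"fingers":1},{"dr":[0,0,0],"travel":[0,0,0.006],"fingers":1},{"dr":[0,0,0],"travel":[0,0,0.008],"fingers":1},{"dr":[0,0,0],"travel":[0,0,0.01],"fingers":1},{"dr":[0,0,0],"travel":[0,0,0.01],"fingers":1}]' 100
python3 -c "
from h import *
sh(591.3,192.8,144)"
```

```text
time_s: 11.07
eef_pos: [591.4, 192.7, 139.9]
eef_rot: [[0.3, 0.954, 0.002], [0.954, -0.3, 0.001], [0.001, 0.001, -1.0]]
force: [1.3, 0.5, 0.7]
gripper_width: 10.8
t 11.0667 pos [591.4 192.7 139.9] travel [ 0.0003 -0.0007 -0.0204] F [1.32 0.51 0.66] w 10.8
tilt dr [ 0.0009 -0.0008  0.    ]
```

```bash

python3 -m creep '[{"dr":[0,0,0],"travel":[0,0,0.003],"fingers":1},{"dr":[0,0,0],"travel":[0,0,0.006],"fingers":1},{"dr":[0,0,0],"travel":[0,0,0.008],"fingers":1},{"dr":[0,0,0],"travel":[0,0,0.01],"fingers":1},{"dr":[0,0,0],"travel":[0,0,0.01],"fingers":1}]' 100
python3 -c "
from h import *
sh(591.3,192.8,144)"
```

```text
time_s: 11.48
eef_pos: [591.4, 192.7, 137.8]
eef_rot: [[0.3, 0.954, 0.002], [0.954, -0.3, 0.001], [0.001, 0.001, -1.0]]
force: [0.4, 0.5, 1.3]
gripper_width: 10.8
t 11.4833 pos [591.4 192.7 137.8] travel [ 0.0003 -0.0007 -0.0309] F [0.43 0.49 1.32] w 10.8
tilt dr [ 0.0009 -0.0008  0.    ]
```

```bash

python3 -m creep '[{"dr":[0,0,0],"travel":[0,0,0.002],"fingers":1},{"dr":[0,0,0],"travel":[0,0,0.004],"fingers":1},{"dr":[0,0,0],"travel":[0,0,0.006],"fingers":1},{"dr":[0,0,0],"travel":[0,0,0.008],"fingers":1},{"dr":[0,0,0],"travel":[0,0,0.01],"fingers":1}]' 100
python3 -c "
from h import *
sh(591.3,192.8,144)"
```

```text
time_s: 11.9
eef_pos: [591.4, 192.7, 135.8]
eef_rot: [[0.3, 0.954, 0.002], [0.954, -0.3, 0.001], [0.001, 0.001, -1.0]]
force: [-0.2, 1.1, 0.3]
gripper_width: 11.0
t 11.9 pos [591.4 192.7 135.8] travel [ 0.0003 -0.0006 -0.0412] F [-0.23  1.07  0.31] w 11.0
tilt dr [ 0.0009 -0.0008  0.    ]
```

```bash

python3 -m creep '[{"dr":[0,0,0],"travel":[0,0,0.002],"fingers":1},{"dr":[0,0,0],"travel":[0,0,0.004],"fingers":1},{"dr":[0,0,0],"travel":[0,0,0.006],"fingers":1},{"dr":[0,0,0],"travel":[0,0,0.008],"fingers":1},{"dr":[0,0,0],"travel":[0,0,0.01],"fingers":1}]' 100
python3 -c "
from h import *
sh(591.3,192.8,144)"
```

```text
time_s: 12.32
eef_pos: [591.4, 192.7, 133.8]
eef_rot: [[0.3, 0.954, 0.002], [0.954, -0.3, 0.001], [0.001, 0.001, -1.0]]
force: [0.3, 0.6, 1.3]
gripper_width: 11.0
t 12.3167 pos [591.4 192.7 133.8] travel [ 0.0002 -0.0007 -0.051 ] F [0.27 0.56 1.3 ] w 11.0
tilt dr [ 0.0009 -0.0009  0.    ]
```

```bash

python3 -m creep '[{"dr":[0,0,0],"travel":[0,0,0.002],"fingers":1},{"dr":[0,0,0],"travel":[0,0,0.004],"fingers":1},{"dr":[0,0,0],"travel":[0,0,0.006],"fingers":1},{"dr":[0,0,0],"travel":[0,0,0.008],"fingers":1},{"dr":[0,0,0],"travel":[0,0,0.01],"fingers":1}]' 100
python3 -c "
from h import *
sh(591.3,192.8,144)"
```

```text
time_s: 12.73
eef_pos: [591.5, 192.7, 131.8]
eef_rot: [[0.3, 0.954, 0.002], [0.954, -0.3, 0.001], [0.001, 0.002, -1.0]]
force: [-0.2, 0.5, 1.0]
gripper_width: 10.9
t 12.7333 pos [591.5 192.7 131.8] travel [ 0.0002 -0.0008 -0.0611] F [-0.19  0.49  0.97] w 10.9
tilt dr [ 0.001  -0.0009  0.    ]
```

```bash

python3 -m creep '[{"dr":[0,0,0],"travel":[0,0,0.002],"fingers":1},{"dr":[0,0,0],"travel":[0,0,0.004],"fingers":1},{"dr":[0,0,0],"travel":[0,0,0.006],"fingers":1},{"dr":[0,0,0],"travel":[0,0,0.008],"fingers":1},{"dr":[0,0,0],"travel":[0,0,0.01],"fingers":1}]' 100
python3 -c "
from h import *
sh(591.3,192.8,144)"
```

```text
time_s: 13.15
eef_pos: [591.5, 192.7, 129.8]
eef_rot: [[0.3, 0.954, 0.002], [0.954, -0.3, 0.001], [0.001, 0.002, -1.0]]
force: [-0.0, 0.7, 1.3]
gripper_width: 11.2
t 13.15 pos [591.5 192.7 129.8] travel [ 0.0003 -0.0008 -0.0712] F [-0.05  0.71  1.32] w 11.2
tilt dr [ 0.001  -0.0008  0.    ]
```

```bash

python3 -m creep '[{"dr":[0,0,0],"travel":[0,0,0.002],"fingers":1},{"dr":[0,0,0],"travel":[0,0,0.004],"fingers":1},{"dr":[0,0,0],"travel":[0,0,0.006],"fingers":1},{"dr":[0,0,0],"travel":[0,0,0.008],"fingers":1},{"dr":[0,0,0],"travel":[0,0,0.01],"fingers":1}]' 100
python3 -c "
from h import *
sh(591.3,192.8,144)"
```

```text
time_s: 13.57
eef_pos: [591.5, 192.7, 127.9]
eef_rot: [[0.3, 0.954, 0.002], [0.954, -0.3, 0.001], [0.001, 0.002, -1.0]]
force: [-0.2, -0.1, 2.2]
gripper_width: 11.1
t 13.5667 pos [591.5 192.7 127.9] travel [ 0.0002 -0.0009 -0.0806] F [-0.2  -0.08  2.25] w 11.1
tilt dr [ 0.001  -0.0008  0.    ]
```

```bash

python3 -m creep '[{"dr":[0,0,0],"travel":[0,0,0.002],"fingers":1},{"dr":[0,0,0],"travel":[0,0,0.004],"fingers":1},{"dr":[0,0,0],"travel":[0,0,0.006],"fingers":1},{"dr":[0,0,0],"travel":[0,0,0.008],"fingers":1},{"dr":[0,0,0],"travel":[0,0,0.01],"fingers":1}]' 100
python3 - <<'E'
from h import *
sh(591.3,192.8,144)
shot('scene','s8');shot('wrist','w8')
p=cv2.imread('pics/s8.png')
cv2.imwrite('pics/z8.png',cv2.resize(p[90:180,245:325],None,fx=6,fy=6,interpolation=cv2.INTER_NEAREST))
E
```

```text
time_s: 13.98
eef_pos: [591.6, 192.7, 126.2]
eef_rot: [[0.3, 0.954, 0.002], [0.954, -0.3, 0.001], [0.001, 0.002, -1.0]]
force: [-1.1, -0.2, 4.0]
gripper_width: 11.1
t 13.9833 pos [591.6 192.7 126.2] travel [-0.0001 -0.0013 -0.0889] F [-1.14 -0.24  4.04] w 11.1
tilt dr [ 0.0011 -0.0009  0.    ]
```

View pics/z8.png

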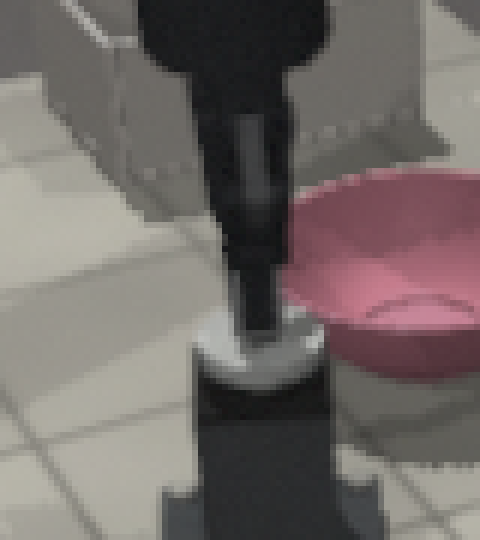

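View pics/w8.png

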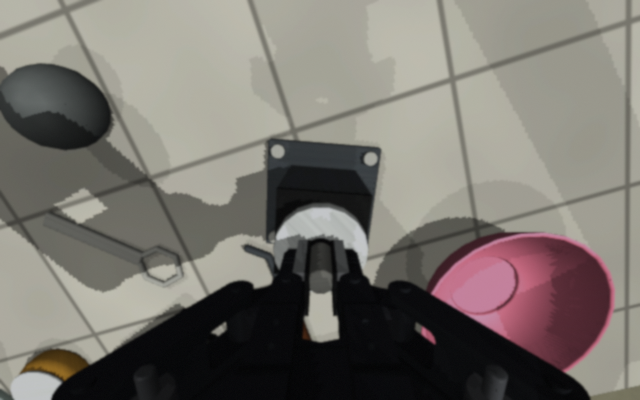

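```bash

python3 -m creep '[{"dr":[0,0,0],"travel":[0,0,0.001],"fingers":1},{"dr":[0,0,0],"travel":[0,0,0.002],"fingers":1},{"dr":[0,0,0],"travel":[0,0,0.003],"fingers":1},{"dr":[0,0,0],"travel":[0,0,0.004],"fingers":1},{"dr":[0,0,0],"travel":[0,0,0.006],"fingers":1}]' 100
python3 -c "
from h import *
sh(591.3,192.8,144)"
```

```text
time_s: 14.5
eef_pos: [591.7, 192.8, 126.0]
eef_rot: [[0.299, 0.954, 0.002], [0.954, -0.299, 0.001], [0.001, 0.002, -1.0]]
force: [-2.9, -0.1, 7.7]
gripper_width: 10.9
t 14.5 pos [591.7 192.8 126. ] travel [-0.0004 -0.0019 -0.0901] F [-2.87 -0.14  7.73] w 10.9
tilt dr [ 0.0012 -0.0008  0.    ]
```

```bash

python3 -m creep '[{"dr":[0,0,0],"travel":[0,0,0.001],"fingers":1},{"dr":[0,0,0],"travel":[0,0,0.002],"fingers":1},{"dr":[0,0,0],"travel":[0,0,0.003],"fingers":1},{"dr":[0,0,0],"travel":[0,0,0.004],"fingers":1},{"dr":[0,0,0],"travel":[0,0,0.006],"fingers":1}]' 100
python3 -c "
from h import *
sh(591.3,192.8,144)"
```

```text
time_s: 14.92
eef_pos: [591.8, 192.8, 125.9]
eef_rot: [[0.299, 0.954, 0.002], [0.954, -0.299, 0.001], [0.001, 0.002, -1.0]]
force: [-4.4, 0.5, 8.8]
gripper_width: 10.7
t 14.9167 pos [591.8 192.8 125.9] travel [-0.0006 -0.0024 -0.0907] F [-4.43  0.52  8.77] w 10.7
tilt dr [ 0.0011 -0.0007  0.    ]
```

```bash

python3 -m creep '[{"dr":[0,0,0],"travel":[-0.001,-0.003,0.003],"fingers":1},{"dr":[0,0,0],"travel":[-0.001,-0.003,0.005],"fingers":1},{"dr":[0,0,0],"travel":[-0.001,-0.003,0.007],"fingers":1},{"dr":[0,0,0],"travel":[-0.001,-0.003,0.008],"fingers":1},{"dr":[0,0,0],"travel":[-0.001,-0.003,0.008],"fingers":1}]' 100
python3 -c "
from h import *
sh(591.3,192.8,144)"
```

```text
time_s: 15.33
eef_pos: [591.7, 192.8, 125.8]
eef_rot: [[0.299, 0.954, 0.003], [0.954, -0.299, 0.0], [0.001, 0.003, -1.0]]
force: [-2.7, 0.3, 8.5]
gripper_width: 10.8
t 15.3333 pos [591.7 192.8 125.8] travel [-0.0005 -0.0017 -0.0911] F [-2.68  0.31  8.53] w 10.8
tilt dr [ 0.0018 -0.0008  0.    ]
```

```bash

python3 -m creep '[{"dr":[0.001,0,0],"travel":[-0.001,-0.002,0.004],"fingers":1},{"dr":[0.001,0,0],"travel":[-0.001,-0.002,0.007],"fingers":1},{"dr":[0.001,0,0],"travel":[-0.001,-0.002,0.01],"fingers":1},{"dr":[0.001,0,0],"travel":[-0.001,-0.002,0.012],"fingers":1},{"dr":[0.001,0,0],"travel":[-0.001,-0.002,0.014],"fingers":1}]' 100
python3 -c "
from h import *
sh(591.3,192.8,144)"
```

```text
time_s: 15.75
eef_pos: [591.9, 192.9, 125.4]
eef_rot: [[0.299, 0.954, 0.002], [0.954, -0.299, 0.001], [0.001, 0.002, -1.0]]
force: [-5.2, -0.6, 13.7]
gripper_width: 11.1
t 15.75 pos [591.9 192.9 125.4] travel [-0.001  -0.0024 -0.0928] F [-5.18 -0.56 13.69] w 11.1
tilt dr [ 0.0013 -0.001   0.    ]
```

```bash

python3 -m creep '[{"dr":[0,0,0],"travel":[-0.001,-0.002,0.01],"fingers":0.7},{"dr":[0,0,0],"travel":[-0.001,-0.002,0.004],"fingers":0.7},{"dr":[0,0,0],"travel":[-0.001,-0.002,0],"fingers":0.7},{"dr":[0,0,0],"travel":[-0.001,-0.002,0],"fingers":0.7},{"dr":[0,0,0],"travel":[-0.001,-0.002,0],"fingers":0.7}]' 20
python3 - <<'E'
from h import *
sh(591.3,192.8,120)
shot('scene','s9');shot('wrist','w9')
p=cv2.imread('pics/s9.png')
cv2.imwrite('pics/z9.png',cv2.resize(p[90:180,245:325],None,fx=6,fy=6,interpolation=cv2.INTER_NEAREST))
p=cv2.imread('pics/w9.png')
cv2.imwrite('pics/zw9.png',cv2.resize(p[120:320,220:420],None,fx=3,fy=3,interpolation=cv2.INTER_NEAREST))
E
```

```text
time_s: 16.17
eef_pos: [591.1, 192.7, 124.7]
eef_rot: [[0.299, 0.954, 0.002], [0.954, -0.299, 0.001], [0.001, 0.001, -1.0]]
force: [0.9, -0.1, -0.0]
gripper_width: 25.4
t 16.1667 pos [591.1 192.7 124.7] travel [0.0009 0.0005 0.0233] F [ 0.88 -0.08 -0.03] w 25.4
tilt dr [ 0.0008 -0.0007  0.    ]
```

View pics/z9.png

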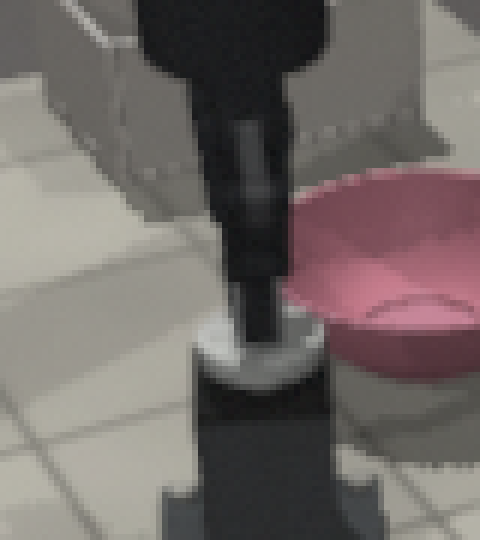

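View pics/zw9.png

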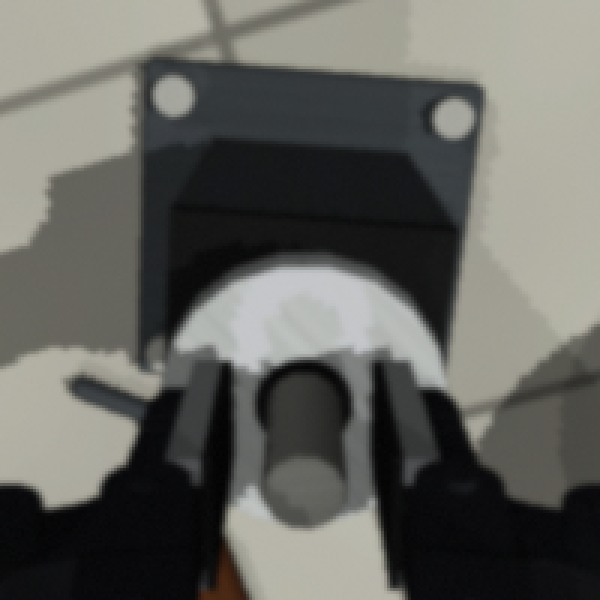

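```bash

python3 - <<'E'
from h import *
c=arm.calibration('wrist');s=arm.sense();T=np.eye(4);T[:3,:3]=s['eef_rot'];T[:3,3]=s['eef_pos'];T=T@c['mount']
P=cloud(np.load('pics/w9d.npy'),c,T)
print(P[281:289,316:328].reshape(-1,3).mean(0), P[281:289,316:328,2].round(1)[::3,::4])
q=P[205:235,300:340].reshape(-1,3);q=q[(q[:,2]>105)&(q[:,2]<130)];print('collar',np.median(q,0))
E
python3 -m creep '[{"dr":[0,0,0],"travel":[0.0005,0,0.005],"fingers":0.7},{"dr":[0,0,0],"travel":[0.0005,0,0.01],"fingers":0.7},{"dr":[0,0,0],"travel":[0.0005,0,0.015],"fingers":0.7},{"dr":[0,0,0],"travel":[0.0005,0,0.02],"fingers":0.7},{"dr":[0,0,0],"travel":[0.0005,0,0.025],"fingers":0.7}]' 20
python3 -c "
from h import *
sh(591.3,192.8,110)"
```

```text
[591.94083225 193.12832755 152.4559373 ] [[152.3 152.1 152.5]
 [152.8 152.1 152.9]
 [152.1 153.  153.7]]
collar [571.76181194 198.5429818  121.51081992]
time_s: 16.68
eef_pos: [591.2, 192.8, 120.0]
eef_rot: [[0.299, 0.954, 0.002], [0.954, -0.299, 0.001], [0.001, 0.001, -1.0]]
force: [-1.3, -0.5, 1.9]
gripper_width: 25.7
t 16.6833 pos [591.2 192.8 120. ] travel [0.0002 0.0002 0.0498] F [-1.3  -0.52  1.85] w 25.7
tilt dr [ 0.0008 -0.0007  0.    ]
```

```bash

python3 -m creep '[{"dr":[0,0,0],"travel":[0,0,0.005],"fingers":0.7},{"dr":[0,0,0],"travel":[0,0,0.01],"fingers":0.7},{"dr":[0,0,0],"travel":[0,0,0.015],"fingers":0.7},{"dr":[0,0,0],"travel":[0,0,0.02],"fingers":0.7},{"dr":[0,0,0],"travel":[0,0,0.022],"fingers":0.7}]' 20
python3 -c "
from h import *
sh(591.3,192.8,110)"
```

```text
time_s: 17.1
eef_pos: [591.2, 192.8, 115.4]
eef_rot: [[0.299, 0.954, 0.002], [0.954, -0.299, 0.001], [0.001, 0.001, -1.0]]
force: [-0.4, -0.1, 1.8]
gripper_width: 25.4
t 17.1 pos [591.2 192.8 115.4] travel [0.0002 0.0003 0.027 ] F [-0.36 -0.08  1.85] w 25.4
tilt dr [ 0.0008 -0.0006  0.    ]
```

```bash

python3 -m creep '[{"dr":[0,0,0],"travel":[0,0,0.003],"fingers":0.7},{"dr":[0,0,0],"travel":[0,0,0.006],"fingers":0.7},{"dr":[0,0,0],"travel":[0,0,0.009],"fingers":0.7},{"dr":[0,0,0],"travel":[0,0,0.012],"fingers":0.7},{"dr":[0,0,0],"travel":[0,0,0.014],"fingers":0.7}]' 20
python3 -c "
from h import *
sh(591.3,192.8,110)"
```

```text
time_s: 17.52
eef_pos: [591.2, 192.8, 112.5]
eef_rot: [[0.299, 0.954, 0.002], [0.954, -0.299, 0.001], [0.001, 0.001, -1.0]]
force: [-0.1, -0.1, 0.6]
gripper_width: 25.7
t 17.5167 pos [591.2 192.8 112.5] travel [0.0003 0.0003 0.0125] F [-0.06 -0.12  0.62] w 25.7
tilt dr [ 0.0008 -0.0006  0.    ]
```

```bash

python3 -m creep '[{"dr":[0,0,0],"travel":[0,0,0.002],"fingers":0.7},{"dr":[0,0,0],"travel":[0,0,0.004],"fingers":0.7},{"dr":[0,0,0],"travel":[0,0,0.006],"fingers":0.7},{"dr":[0,0,0],"travel":[0,0,0.008],"fingers":0.7},{"dr":[0,0,0],"travel":[0,0,0.009],"fingers":0.7}]' 20
python3 - <<'E'
from h import *
sh(591.3,192.8,110)
shot('scene','s10')
p=cv2.imread('pics/s10.png')
cv2.imwrite('pics/z10.png',cv2.resize(p[90:180,245:325],None,fx=6,fy=6,interpolation=cv2.INTER_NEAREST))
E
```

```text
time_s: 17.93
eef_pos: [591.2, 192.7, 110.6]
eef_rot: [[0.299, 0.954, 0.002], [0.954, -0.299, 0.001], [0.001, 0.001, -1.0]]
force: [-1.7, -0.1, 1.3]
gripper_width: 25.7
t 17.9333 pos [591.2 192.7 110.6] travel [0.0004 0.0002 0.0032] F [-1.7  -0.05  1.34] w 25.7
tilt dr [ 0.0008 -0.0006  0.    ]
```

View pics/z10.png

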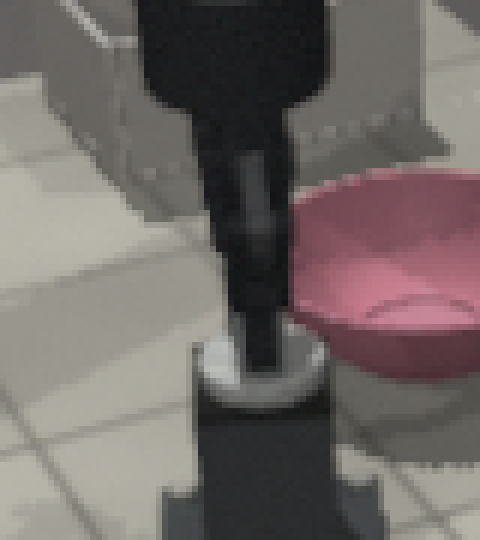

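```bash

python3 -m creep '[{"dr":[0,0,0],"travel":[0,0,0.002],"fingers":0.7},{"dr":[0,0,0],"travel":[0,0,0.004],"fingers":0.7},{"dr":[0,0,0],"travel":[0,0,0.006],"fingers":0.7},{"dr":[0,0,0],"travel":[0,0,0.007],"fingers":0.7},{"dr":[0,0,0],"travel":[0,0,0.008],"fingers":0.7}]' 20
python3 -c "
from h import *
sh(591.3,192.8,110)"
```

```text
time_s: 18.4
eef_pos: [591.2, 192.8, 109.4]
eef_rot: [[0.299, 0.954, 0.001], [0.954, -0.299, 0.0], [0.001, 0.001, -1.0]]
force: [-2.8, -0.5, 3.8]
gripper_width: 25.4
t 18.4 pos [591.2 192.8 109.4] travel [ 0.0003  0.0002 -0.0028] F [-2.83 -0.5   3.77] w 25.4
tilt dr [ 0.0008 -0.0005  0.    ]
```

```bash

python3 -m creep '[{"dr":[0,0,0],"travel":[0,0,0.002],"fingers":0.7},{"dr":[0,0,0],"travel":[0,0,0.003],"fingers":0.7},{"dr":[0,0,0],"travel":[0,0,0.004],"fingers":0.7},{"dr":[0,0,0],"travel":[0,0,0.005],"fingers":0.7},{"dr":[0,0,0],"travel":[0,0,0.006],"fingers":0.7}]' 20
python3 -c "
from h import *
sh(591.3,192.8,110)"
```

```text
time_s: 18.82
eef_pos: [591.3, 192.8, 109.0]
eef_rot: [[0.299, 0.954, 0.001], [0.954, -0.299, 0.0], [0.001, 0.001, -1.0]]
force: [-3.4, -0.7, 6.5]
gripper_width: 25.9
t 18.8167 pos [591.3 192.8 109. ] travel [ 0.0003  0.0001 -0.0052] F [-3.4  -0.69  6.48] w 25.9
tilt dr [ 0.0007 -0.0004  0.    ]
```

```bash

python3 -m creep '[{"dr":[0,0,0],"travel":[0,0,-0.01],"fingers":0.7},{"dr":[0,0,0],"travel":[0,0,-0.04],"fingers":0.65},{"dr":[0,0,0],"travel":[0,0,-0.1],"fingers":0.6},{"dr":[0,0,0],"travel":[0,0,-0.2],"fingers":0.5},{"dr":[0,0,0],"travel":[0,0,-0.35],"fingers":0.5}]' 20
python3 -m creep '[{"dr":[0,0,0],"travel":[0,0,-0.15],"fingers":0.4},{"dr":[0,0,0],"travel":[0,0,-0.3],"fingers":0.3},{"dr":[0,0,0],"travel":[0,0,-0.3],"fingers":0.3},{"dr":[0,0,0],"travel":[0,0,-0.3],"fingers":0.3},{"dr":[0,0,0],"travel":[0,0,-0.3],"fingers":0.3}]' 20
python3 - <<'E'
from h import *
sh(591.3,192.8,230)
p,d,P,s=shot('wrist','w11');shot('scene','s11')
q=P[100:330,240:400].reshape(-1,3); 
for lo,hi in [(92,103.5),(104,116),(135,165)]:
    m=q[(q[:,2]>lo)&(q[:,2]<hi)]; print(lo,len(m),np.median(m,0),np.percentile(m[:,2],[10,50,90]),cv2.minAreaRect(m[:,:2].astype(np.float32)))
p=cv2.imread('pics/s11.png')
cv2.imwrite('pics/z11.png',cv2.resize(p[90:180,245:325],None,fx=6,fy=6,interpolation=cv2.INTER_NEAREST))
E
```

```text
time_s: 19.23
eef_pos: [589.5, 192.4, 177.0]
eef_rot: [[0.299, 0.954, -0.004], [0.954, -0.299, -0.0], [-0.002, -0.004, -1.0]]
force: [-0.1, 0.1, 0.1]
gripper_width: 42.7
time_s: 19.65
eef_pos: [589.5, 192.5, 237.0]
eef_rot: [[0.299, 0.954, -0.004], [0.954, -0.299, -0.0], [-0.002, -0.004, -1.0]]
force: [-1.3, -0.1, -0.2]
gripper_width: 59.8
t 19.65 pos [589.5 192.5 237. ] travel [0.0042 0.0082 0.0349] F [-1.33 -0.11 -0.24] w 59.8
tilt dr [-0.0025  0.001   0.    ]
92 1000 [574.87294385 199.28304335  99.82594559] [ 98.64509785  99.82594559 100.80297041] ((591.2294921875, 193.21365356445312), (60.172000885009766, 60.5804557800293), 67.95667266845703)
104 1993 [587.20314992 195.63616488 109.82210306] [108.86492551 109.82210306 110.77559548] ((591.34326171875, 193.0620880126953), (54.70542907714844, 54.90114974975586), 26.37943458557129)
135 265 [589.78187094 193.58750903 151.9521854 ] [141.03668986 151.9521854  153.02649865] ((591.335205078125, 193.08998107910156), (13.272640228271484, 12.993833541870117), 72.17969512939453)
```

View pics/z11.png

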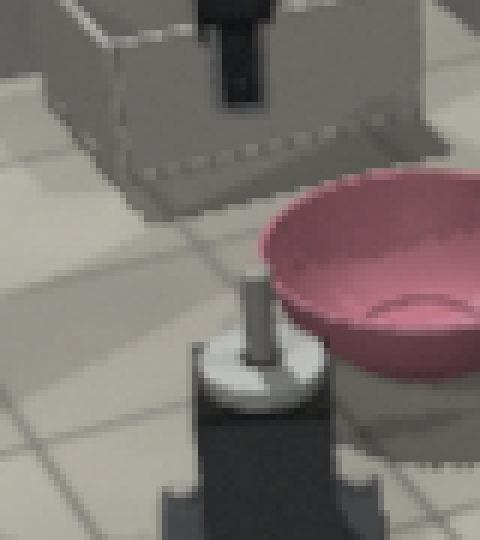

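View pics/w11.png

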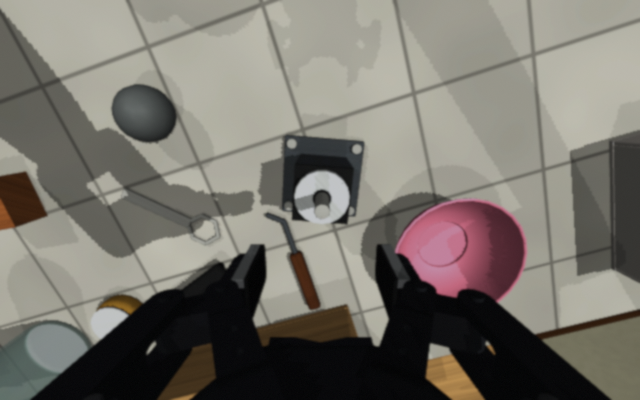

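```bash

python3 - <<'E'
from h import *
c=arm.calibration('wrist')
def top(name,pos,R,lo,hi):
    T=np.eye(4);T[:3,:3]=R;T[:3,3]=pos;T=T@c['mount'];P=cloud(np.load(f'pics/{name}d.npy'),c,T)[100:330,240:400].reshape(-1,3)
    z=P[(P[:,2]>lo)&(P[:,2]<hi),2]; return np.median(z),len(z)
R=np.array([[.304,.953,0],[.953,-.304,.001],[.001,0,-1]])
print(top('w2',[491.8,-225.5,229.1],R,120,130),top('w2',[491.8,-225.5,229.1],R,88,100))
s=arm.sense(); print(top('w11',s['eef_pos'],s['eef_rot'],147,157),top('w11',s['eef_pos'],s['eef_rot'],104,116))
E
```

```text
(np.float64(124.97462897091236), 179) (np.float64(94.33149885332975), 1974)
(np.float64(150.3478926022178), 202) (np.float64(107.9739605647215), 1977)
```

```bash

python3 -m creep '[{"dr":[-0.001,0,0],"travel":[0.003,0.006,0.05],"fingers":1},{"dr":[-0.001,0,0],"travel":[0.003,0.006,0.1],"fingers":1},{"dr":[-0.001,0,0],"travel":[0.003,0.006,0.2],"fingers":1},{"dr":[-0.001,0,0],"travel":[0.003,0.006,0.25],"fingers":1},{"dr":[-0.001,0,0],"travel":[0.003,0.006,0.25],"fingers":1}]' 40
python3 -c "
from h import *
sh(591.3,193,156)"
```

```text
time_s: 20.17
eef_pos: [586.9, 192.0, 179.6]
eef_rot: [[0.299, 0.954, -0.015], [0.954, -0.299, -0.003], [-0.007, -0.014, -1.0]]
force: [-0.1, -0.3, 0.3]
gripper_width: 0.5
t 20.1667 pos [586.9 192.  179.6] travel [0.0121 0.0209 0.1176] F [-0.08 -0.29  0.25] w 0.5
tilt dr [-0.0087  0.0046  0.    ]
```

```bash

python3 -m creep '[{"dr":[-0.008,0.004,0],"travel":[0.012,0.021,0.02],"fingers":1},{"dr":[-0.008,0.004,0],"travel":[0.012,0.021,0.04],"fingers":1},{"dr":[-0.008,0.004,0],"travel":[0.012,0.021,0.07],"fingers":1},{"dr":[-0.008,0.004,0],"travel":[0.012,0.021,0.08],"fingers":1},{"dr":[-0.008,0.004,0],"travel":[0.012,0.021,0.08],"fingers":1}]' 40
python3 -m creep '[{"dr":[0,0,0],"travel":[0,0,0],"fingers":1},{"dr":[0,0,0],"travel":[0,0,0],"fingers":1},{"dr":[0,0,0],"travel":[0,0,0],"fingers":1},{"dr":[0,0,0],"travel":[0,0,0],"fingers":1},{"dr":[0,0,0],"travel":[0,0,0],"fingers":1}]' 40
python3 -c "
from h import *
sh(591.3,193,156)"
```

```text
time_s: 20.58
eef_pos: [591.2, 193.0, 163.0]
eef_rot: [[0.299, 0.954, -0.002], [0.954, -0.299, -0.001], [-0.001, -0.002, -1.0]]
force: [-0.3, 0.1, 0.8]
gripper_width: 0.0
time_s: 21.0
eef_pos: [591.4, 193.0, 163.4]
eef_rot: [[0.299, 0.954, -0.001], [0.954, -0.299, -0.001], [-0.001, -0.001, -1.0]]
force: [-0.1, -0.4, -0.2]
gripper_width: -0.0
t 21.0 pos [591.4 193.  163.4] travel [ 0.     -0.0003  0.0369] F [-0.11 -0.38 -0.2 ] w -0.0
tilt dr [-0.0008  0.0006  0.    ]
```

```bash

python3 -m creep '[{"dr":[0,0,0],"travel":[0,0,0.01],"fingers":1},{"dr":[0,0,0],"travel":[0,0,0.02],"fingers":1},{"dr":[0,0,0],"travel":[0,0,0.03],"fingers":1},{"dr":[0,0,0],"travel":[0,0,0.038],"fingers":1},{"dr":[0,0,0],"travel":[0,0,0.045],"fingers":1}]' 40
python3 -c "
from h import *
sh(591.3,193,152)"
```

```text
time_s: 21.42
eef_pos: [591.2, 193.0, 153.9]
eef_rot: [[0.299, 0.954, -0.002], [0.954, -0.299, -0.001], [-0.001, -0.002, -1.0]]
force: [0.7, -0.3, -0.2]
gripper_width: -0.2
t 21.4167 pos [591.2 193.  153.9] travel [0.0004 0.0007 0.0096] F [ 0.75 -0.32 -0.18] w -0.2
tilt dr [-0.0011  0.0008  0.    ]
```

```bash

python3 -m creep '[{"dr":[0,0,0],"travel":[0,0,0.002],"fingers":1},{"dr":[0,0,0],"travel":[0,0,0.004],"fingers":1},{"dr":[0,0,0],"travel":[0,0,0.006],"fingers":1},{"dr":[0,0,0],"travel":[0,0,0.008],"fingers":1},{"dr":[0,0,0],"travel":[0,0,0.01],"fingers":1}]' 40
python3 -c "
from h import *
sh(591.3,193,152)"
```

```text
time_s: 21.83
eef_pos: [591.3, 193.0, 152.3]
eef_rot: [[0.299, 0.954, -0.002], [0.954, -0.299, -0.001], [-0.001, -0.001, -1.0]]
force: [-0.5, -0.6, 2.9]
gripper_width: -0.1
t 21.8333 pos [591.3 193.  152.3] travel [0.0001 0.0001 0.0014] F [-0.5  -0.64  2.91] w -0.1
tilt dr [-0.0009  0.0007  0.    ]
```

Contact around 152.4; press gently.

```bash

python3 -m creep '[{"dr":[0,0,0],"travel":[0,0,0.002],"fingers":1},{"dr":[0,0,0],"travel":[0,0,0.004],"fingers":1},{"dr":[0,0,0],"travel":[0,0,0.006],"fingers":1},{"dr":[0,0,0],"travel":[0,0,0.008],"fingers":1},{"dr":[0,0,0],"travel":[0,0,0.009],"fingers":1}]' 40
python3 -c "
from h import *
sh(591.3,193,152)"
```

```text
time_s: 22.25
eef_pos: [591.6, 193.2, 152.2]
eef_rot: [[0.299, 0.954, -0.001], [0.954, -0.299, -0.0], [-0.001, -0.001, -1.0]]
force: [-2.8, -0.4, 7.1]
gripper_width: -0.2
t 22.25 pos [591.6 193.2 152.2] travel [-0.0013 -0.0013  0.0008] F [-2.77 -0.39  7.06] w -0.2
tilt dr [-0.0004  0.0004  0.    ]
```

```bash

python3 -m creep '[{"dr":[0,0,0],"travel":[0,0,0.004],"fingers":1},{"dr":[0,0,0],"travel":[0,0,0.006],"fingers":1},{"dr":[0,0,0],"travel":[0,0,0.008],"fingers":1},{"dr":[0,0,0],"travel":[0,0,0.01],"fingers":1},{"dr":[0,0,0],"travel":[0,0,0.012],"fingers":1}]' 40
python3 -c "
from h import *
sh(591.3,193,152)"
```

```text
time_s: 22.67
eef_pos: [592.3, 193.3, 152.1]
eef_rot: [[0.299, 0.954, 0.001], [0.954, -0.299, -0.0], [0.0, 0.001, -1.0]]
force: [-3.6, -0.6, 10.8]
gripper_width: -0.1
t 22.6667 pos [592.3 193.3 152.1] travel [-0.0031 -0.0042  0.0003] F [-3.64 -0.59 10.79] w -0.1
tilt dr [ 0.0004 -0.0001  0.    ]
```

```bash

python3 -m creep '[{"dr":[0,0,0],"travel":[0,0,-0.01],"fingers":1},{"dr":[0,0,0],"travel":[0,0,-0.05],"fingers":1},{"dr":[0,0,0],"travel":[0,0,-0.15],"fingers":1},{"dr":[0,0,0],"travel":[0,0,-0.3],"fingers":1},{"dr":[0,0,0],"travel":[0,0,-0.4],"fingers":1}]' 40
python3 -m creep '[{"dr":[0,0,0],"travel":[0,0,0],"fingers":0.3},{"dr":[0,0,0],"travel":[0,0,0],"fingers":0.3},{"dr":[0,0,0],"travel":[0,0,0],"fingers":0.3},{"dr":[0,0,0],"travel":[0,0,0],"fingers":0.3},{"dr":[0,0,0],"travel":[0,0,0],"fingers":0.3}]' 40
python3 - <<'E'
from h import *
sh(591.3,192.8,230)
p,d,P,s=shot('wrist','w12');shot('scene','s12')
q=P[100:330,240:400].reshape(-1,3); 
for lo,hi in [(92,103.5),(104,116),(147,157)]:
    m=q[(q[:,2]>lo)&(q[:,2]<hi)]; print(lo,len(m),np.percentile(m[:,2],[10,50,90]),cv2.minAreaRect(m[:,:2].astype(np.float32)))
p=cv2.imread('pics/s12.png')
cv2.imwrite('pics/z12.png',cv2.resize(p[90:180,245:325],None,fx=6,fy=6,interpolation=cv2.INTER_NEAREST))
E
```

```text
time_s: 23.08
eef_pos: [592.6, 193.4, 233.8]
eef_rot: [[0.299, 0.954, 0.002], [0.954, -0.299, 0.0], [0.001, 0.002, -1.0]]
force: [0.0, -0.6, 0.9]
gripper_width: 0.0
time_s: 23.5
eef_pos: [591.6, 193.2, 231.5]
eef_rot: [[0.299, 0.954, -0.002], [0.954, -0.299, -0.0], [-0.001, -0.001, -1.0]]
force: [0.1, -0.1, 0.1]
gripper_width: 59.2
t 23.5 pos [591.6 193.2 231.5] travel [-0.0026 -0.001   0.0074] F [ 0.1  -0.07  0.07] w 59.2
tilt dr [-0.0009  0.0006  0.    ]
92 1043 [ 98.891398   100.05777258 101.03806618] ((591.2577514648438, 193.1057586669922), (60.176883697509766, 60.898109436035156), 67.74921417236328)
104 2079 [109.26160318 110.18472567 111.09190672] ((591.4505004882812, 192.95213317871094), (55.11520767211914, 54.44751739501953), 71.76812744140625)
147 214 [150.75848207 152.17262012 152.93867342] ((591.6878051757812, 193.3737030029297), (12.679661750793457, 12.826675415039062), 73.11732482910156)
```

View pics/z12.png

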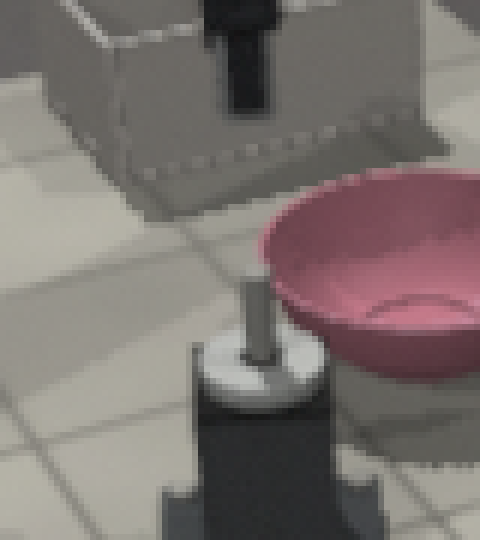

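View pics/s12.png

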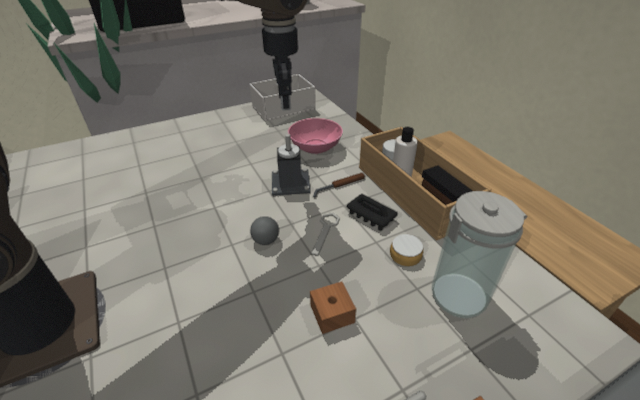

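```bash
python3 -c "
from bench import arm
arm.sign_off()"
```

```text
the job is handed in; nothing more can be done
```

The gauge is standing bottomed in the foot with its collar on the rim, and the bore measures about 66 mm deep (± about 0.5 mm). I handed the job in at about 23.6 s, with the gripper clear above the gauge.

- **Finding the bottom:** I felt the grippers' drag, then the soft cushion, then a stiff rise of about 5 N over 0.4 mm, up to about 14 N at the wrist.
- **Marking:** After that I let go and slid the collar down with the fingers either side of the rod, until the force rose to about 6.5 N on the rim.
- **Recheck of the bottom:** With the collar already down, I pressed the rod top once with closed fingers, to about 11 N. It moved only 0.1–0.2 mm, so the nose was still on the stop.
- **Last pictures:** The collar's top is 10.1 mm above the rim, against its 10 mm thickness, so it is seated within the measuring noise. The rod is upright, with its top at 152.2 mm. Nothing else on the counter looks to have moved.

Two readings did not fully agree:

- **Drag:** When creeping slowly it read only about 3.5 N, below the stated 5–9 N. It read about 6 N at higher speed.
- **Spring-back:** The rod rose about 0.5 mm from its deepest point after I let go.

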